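# Locate a cover plate against its stops and latch it

### The arm

A 6-joint arm with a two-finger parallel gripper is mounted at the origin on a cart in front of the work surface, level with it; the furniture and walls round the work are solid. World frame = base frame: x ahead of the robot, y to its left, z up, the work surface at z = 0. Lengths are in m, angles in degrees, forces in N, time in s.
With the tool pointing down it reaches from about 0.3 to 0.875 m from the base axis. Payload 6.4 kg.
Tool frame: the origin (TCP) lies midway between the tips of the shut fingers; the grasp point (between the pads) lies 19 mm behind it; x points along the fingers, y is the direction in which the jaws open and shut, and the axes are right-handed (so a half turn about x gives the same grasp; the last joint's range is limited). The gripper opens to 88 mm and grips with 3 to 60 N. Pads are 18 mm wide; open, the fingers measure 123 mm over their backs; the gripper's body (75 mm by 187 mm) begins 45 mm behind the grasp point.
Start: joints at [-80.289, 10.359, 92.074, -0, 77.567, -11.82], TCP at [0.211, -0.535, 0.239] pointing down, gripper open.
Joint ranges: [-171.53, 171.53], [-51.25, 118.39], [17.06, 147.69], [-65.23, 245.23], [0, 150.52], [-178.68, 178.68]. Speed limits (degrees/s): [147.25, 147.25, 172.46, 180, 180, 180].

### API

Orientations are given as a 3x3 rotation matrix whose columns are the frame's x, y, z axes.
In Python, from cell import * gives the robot as it stands.
- The arm moves only by the tool drive_tool, never from a script. Its argument "moves" is a list of rows, each a list of 7 numbers: the turn, a rotation vector about the tool's x, y, z as a fraction of full scale, then the shift along the tool's x, y, z as a fraction of full scale, then the opening, from 0 (shut) to 1 (fully open). In form: [[ax, ay, az, dx, dy, dz, fingers], ...]. A call has 1 to 5 rows; each row shifts and turns the commanded pose from where the row before left it, along the tool's axes as they then stand; what a row does not reach is not made up. Full scale, the value 1, is 0.04 m for a shift and 5 degrees for a turn. A row lasts 1/10 s, in which the tool goes at most 50 mm and 8.59 degrees, less where a joint would pass 70% of its speed; a pose out of reach is approached as far as the arm can. A call with a number of a shift or a turn outside -1 to 1 is refused whole. A call with a gripper value outside its range is refused whole. The fingers move at their own pace and stop on an object; "squeeze" is the grip in N (left out, the last holds). Time passes only in rows, so rows that do not move let the fingers close. It gives the time, the measured TCP pose, the force and the opening at its end, in the units of the state.
- get_state(): the state, without advancing time (a new reading comes with each control period).
- get_image(name): name is "scene" or "top" or "wrist"; returns the picture (400x640x3 uint8, red, green, blue); there is no depth.
- get_calibration(name): a dict with "camera_matrix" (3x3 intrinsics, pixels), "xyz" and "rotation" of the camera in the world; the wrist camera has in their place "hand_eye" (4x4, takes a point from camera to tool coordinates, whose origin is the TCP and whose axes are the tool frame's). Camera axes: x right, y up, looking along -z (the intrinsics and any distortion apply to the point x, -y, -z); pixel columns grow to the right and rows downward; lengths in m; the calibration is good to about 2 mm. A picture is of the moment at which its call begins: read the wrist's pose just before it. get_calibration takes no time and is no camera call.
- job_done(): hands the job in, once; it reports no verdict.
Trained networks look in the newest picture that a camera, given by its name, has taken for a name from the list of things; names that differ only in an ending like _2 or _b are one class to them, and where a whole thing is asked for, a point or a joint stands for the part that bears it (a point fixed in the world has none). Each returns a list of dicts, best first, with "p" (0 to 1); they miss things now and then, are a little off and sometimes report something else, mostly with a low value. They report only what shows in the picture. A call takes as long as a camera call.
- spot_in(query, camera): "rect" ([left, top, right, bottom] in pixels, round what is visible of it).
- landmark_of(query, camera): "xy" ([column, row] in pixels: a listed point, or the origin of a listed thing).
The state is a dict: "time_s": time; "qpos": joint angles; "qvel": joint speeds; "joint_efforts": joint torques, N m; "position": TCP position; "tool_rot": TCP orientation; "force": force on the tool from outside, world axes, zero at the start; "wrist_torque": the same for the moment, N m; "opening": finger opening in m.
Only numpy, scipy, OpenCV 4.12 (cv2) and the standard library are available. Lean on these libraries where they do the work, as an engineer would, in place of code of your own. Each camera call takes 0.05 s, during which the arm holds its last target.

### The job

Slide the flat aluminium cover plate along the bed of the fixture, always lying flat on it and never lifted, until its far edge is fully against both rear stop buttons and its left edge against the side stop button. Then swing the latch by its knob fully closed across the plate's near edge, leave the plate square against its stops, and do not disturb the spring, the cam bucket or the ratchet lying beside the fixture.

Things in the scene. Friction and masses are not known exactly. Their poses are not given: they have to be found in the camera images.
- fixture: Locating fixture, fixed: dark flat steel bed 12 mm thick lying on the bench, spanning x -140..140, y -140..100 mm in its frame (origin at bench height, x far from the robot, y left, z up). Three steel stop buttons, 16 mm diameter, stand 14 mm above the bed: two rear at x=108, y=+40 and -40; one side at x=55, y=68. A plate that is home has its far edge at x=100, left edge at y=60.
- nest (a point): Point on the bed's top (fixture frame x=55, y=0, z=12 mm) where the cover plate's origin lies when the plate touches all three stops; axes as the fixture's.
- cover_plate: Loose rectangular aluminium plate, 90 (x) x 120 (y) x 10 mm, about 0.35 kg, 36 mm through port in the middle, four 9 mm bolt holes; too wide to grip across, so pushed by its edges. Origin: centre of its underside, z up. Starts on the near part of the bed, turned a little, short of the rear stops and right of the side stop. Home: axes parallel to the fixture's.
- swing_latch (a joint): Latch angle (rad), vertical pivot left on the bed, positive counter-clockwise from above. 0: arm points to the fixture's -x, clear of the plate's path; starts between 0 and -0.5 (swung outward, left). +1.57: end stop, fully closed, arm points to the fixture's -y, 1.5 mm in front of the near edge of a plate that is home. Stays where left; light friction.
- latch_pivot (a point): The latch's pivot, at fixture x=0.5, y=85, z=12 mm (on the bed's top). The steel arm is 16 mm wide, reaches 88 mm from the pivot, its upper face 11 mm above the bed.
- latch_knob (a point): Grip point of the latch's upright round black knob: 18 mm diameter, 78 mm from the pivot; the knob runs from 18 to 40 mm above the bed, this point is 28 mm above the bed, on its axis.
- valve_spring_1: Bystander, leave alone: dark coil spring standing upright left of the fixture, 27 mm diameter, 43 mm high; origin at the centre of its underside.
- bucket_1: Bystander, leave alone: plain grey steel cam bucket (cylinder), 28 mm diameter, 22 mm high, left of the fixture; origin at the centre of its underside.
- ratchet: Bystander, leave alone: ratchet handle lying right of the fixture, 30 x 164 x 26 mm, long along its own y; origin at the centre of its underside.

How it is judged:
By the outcome, as a careful person would: the job done as asked, in the order asked, and still so for the second after the job is handed in, with the robot touching nothing.
It also fails if it takes over 58 s, if anything falls off the work surface, if the arm or the gripper's body presses on something with over 40 N, if the wrist force passes 120 N, or if a joint passes its speed limit or range.

## Working session

There is one attempt and no reset: what is moved stays moved. The work goes in short steps, Python scripts to look and compute and a tool call to move; the robot and the scene stay as the last step left them, time stands still between calls to the robot, and variables do not carry over. Pictures are saved under pics/ and viewed, and the job is handed in when it is done.

Besides the shell and the picture viewer there is one more tool, called after "Call:" as name([rows], argument=value, ...), one row to a line, values as JSON. drive_tool: Moves the arm, as the interface text tells. Its arguments: {"type":"object","properties":{"moves":{"type":"array","items":{"type":"array","items":{"type":"number"}}},"squeeze":{"type":"number"}},"required":["moves"]}

```bash
ls; mkdir -p pics; cat > h.py <<'E'
from cell import *
import numpy as np, cv2
def save(n,f):
    im=get_image(n); cv2.imwrite('pics/'+f,im[:,:,::-1].copy()); return im
E
python3 - <<'E'
from h import *
s=get_state(); print(s['time_s'],s['position'],s['tool_rot'],s['force'],s['opening'])
for n in ['scene','top']:
    save(n,n+'0.png'); c=get_calibration(n); print(n,c)
    for q in ['fixture','nest','cover_plate','latch_pivot','latch_knob','valve_spring_1','bucket_1','ratchet']:
        try:
            r=landmark_of(q,n); print(q,[(np.round(a['xy']),round(a['p'],2)) for a in r[:2]])
        except Exception as e: print(q,e)
print(get_calibration('wrist'), get_state()['time_s'])
E
```

```text
pics
0.0 [ 0.21097024 -0.534335    0.23781661] [[-3.07319693e-04  3.67016536e-01 -9.30214366e-01]
 [ 1.71512939e-03 -9.30212849e-01 -3.67016504e-01]
 [-9.99998482e-01 -1.70822940e-03 -3.43608123e-04]] [-0.33288091  0.3481452  -0.24460735] 0.08822975987064006
scene {'camera_matrix': array([[455.17858655,   0.        , 329.15510646],
       [  0.        , 455.17858655, 194.81361534],
       [  0.        ,   0.        ,   1.        ]]), 'xyz': array([0.10071374, 0.50949972, 0.79577527]), 'rotation': array([[-0.72978563,  0.50247854, -0.46360356],
       [-0.68355518, -0.52352249,  0.50860251],
       [ 0.01285496,  0.68806942,  0.725531  ]])}
fixture [(array([329., 228.]), 0.82)]
nest [(array([316., 215.]), 0.96)]
cover_plate [(array([344., 232.]), 0.57)]
latch_pivot [(array([299., 244.]), 0.68)]
latch_knob [(array([319., 262.]), 0.92), (array([329., 233.]), 0.69)]
valve_spring_1 [(array([237., 238.]), 0.7)]
bucket_1 [(array([259., 257.]), 0.76)]
ratchet [(array([404., 180.]), 0.84)]
top {'camera_matrix': array([[364.26388269,   0.        , 321.86852246],
       [  0.        , 364.26388
[... 500 characters left out ...]
 0.59)]
latch_knob [(array([256., 243.]), 0.53)]
valve_spring_1 [(array([244., 173.]), 0.4)]
bucket_1 [(array([239., 204.]), 0.63)]
ratchet [(array([389., 227.]), 0.68)]
{'camera_matrix': array([[304.43074305,   0.        , 319.31339081],
       [  0.        , 304.43074305, 200.71905363],
       [  0.        ,   0.        ,   1.        ]]), 'hand_eye': array([[ 6.53629655e-04,  2.64472738e-01, -9.64392940e-01,
        -1.47340441e-01],
       [ 9.99999633e-01,  3.60503190e-04,  7.76626052e-04,
        -3.86620774e-05],
       [ 5.53063150e-04, -9.64393094e-01, -2.64472406e-01,
        -6.83714235e-02],
       [ 0.00000000e+00,  0.00000000e+00,  0.00000000e+00,
         1.00000000e+00]])} 0.9
```

```bash
python3 - <<'E'
import cv2
a=cv2.imread('pics/top0.png'); b=a[130:300,200:420]; cv2.imwrite('pics/top0c.png',cv2.resize(b,None,fx=3.6,fy=3.5,interpolation=cv2.INTER_CUBIC))
a=cv2.imread('pics/scene0.png'); b=a[130:310,200:440]; cv2.imwrite('pics/scene0c.png',cv2.resize(b,None,fx=3.3,fy=3.3,interpolation=cv2.INTER_CUBIC))
E
```

```text
(no output)
```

View pics/top0c.png

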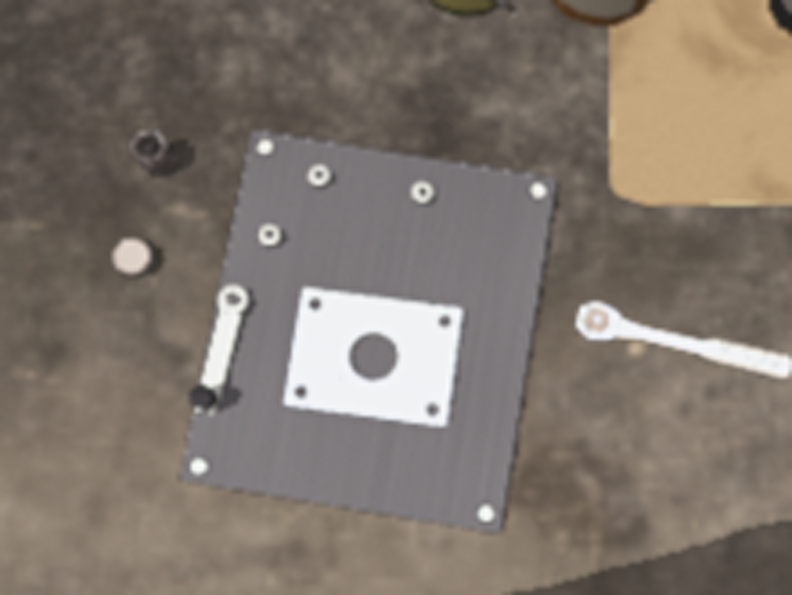

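View pics/scene0c.png

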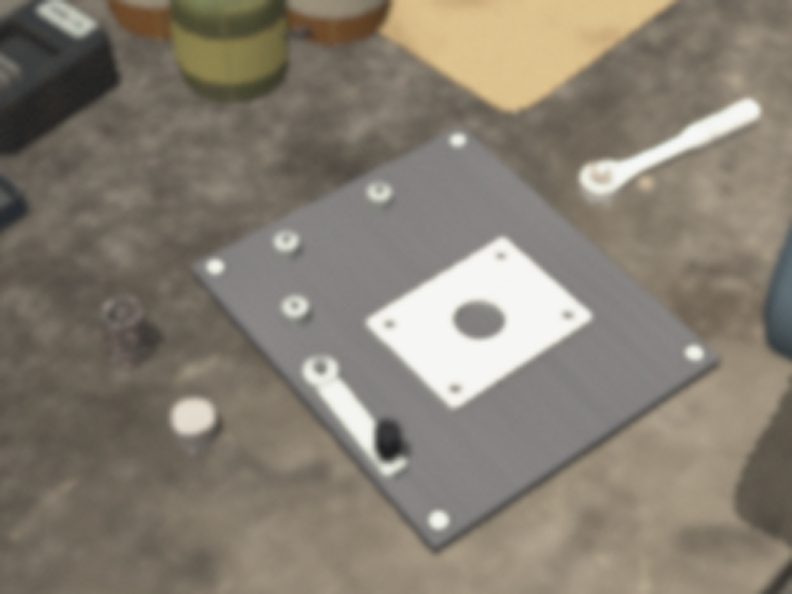

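The top crop shows the bed, with the plate at about (303,232) px full-frame. The latch is swung to roughly 0. The spring and bucket are on the left and the ratchet is on the right. Next I'll fit the poses from both views.

```bash
cat > fit.py <<'E'
from h import *
from scipy.optimize import least_squares
CAL={n:get_calibration(n) for n in('scene','top')}
def proj(n,P,c=None):
    c=c or CAL[n]; p=(np.asarray(P)-c['xyz'])@c['rotation']; p=p*[1,-1,-1]
    q=p@c['camera_matrix'].T; return q[:,:2]/q[:,2:]
def backp(n,uv,z,c=None):
    c=c or CAL[n]; d=np.linalg.inv(c['camera_matrix'])@[uv[0],uv[1],1]; d=c['rotation']@(d*[1,-1,-1])
    t=(z-c['xyz'][2])/d[2]; return c['xyz']+t*d
def T(p,L):
    L=np.asarray(L,float); c,s=np.cos(p[2]),np.sin(p[2])
    return np.c_[p[0]+c*L[:,0]-s*L[:,1],p[1]+s*L[:,0]+c*L[:,1],L[:,2]]
FIX=np.array([[140,100,12],[140,-140,12],[-140,-140,12],[-140,100,12],[108,40,26],[108,-40,26],[55,68,26]])/1e3
PL=np.array([[45,60,22],[45,-60,22],[-45,-60,22],[-45,60,22]])/1e3
E
python3 - <<'E'
from fit import *
t=np.array([[253,131],[553,178],[500,530],[182,480],[319,175],[422,191],[269,235],[303,288],[463,308],[446,426],[284,405]],float)/[3.6,3.5]+[200,130]
s=np.array([[195,267],[468,133],[718,360],[435,550],[286,240],[378,190],[294,306],[366,323],[503,237],[592,318],[455,408]],float)/3.3+[200,130]
for nm,M,sl in(('fix',FIX,slice(0,7)),('plate',PL,slice(7,11))):
  for cams in (('top',),('scene',),('top','scene')):
    d={'top':t,'scene':s}
    f=lambda p:np.concatenate([(proj(n,T(p,M))-d[n][sl]).ravel() for n in cams])
    r=least_squares(f,[.4,0,-.1]); print(nm,cams,r.x[:2].round(4),np.degrees(r.x[2]).round(2),'rms',np.sqrt(np.mean(r.fun**2)).round(2))
E
```

```text
fix ('top',) [0.5345 0.0335] -9.2 rms 0.59
fix ('scene',) [0.5309 0.0353] -10.14 rms 1.0
fix ('top', 'scene') [0.5327 0.0342] -9.71 rms 1.02
plate ('top',) [0.5058 0.0121] -7.63 rms 0.13
plate ('scene',) [0.5032 0.0131] -7.5 rms 0.31
plate ('top', 'scene') [0.5044 0.0124] -7.55 rms 0.45
```

Call:
drive_tool([
  [1,0,0,0,0,0,1],
  [1,0,0,0,0,0,1],
  [1,0,0,0,0,0,0.7],
  [1,0,0,0,0,0,0.7],
  [1,0,0,0,0,0,0.7],
])

```text
time_s: 1.4
position: [0.2111, -0.5349, 0.2387]
tool_rot: [[0.0, -0.064, -0.998], [0.0, -0.998, 0.064], [-1.0, -0.0, -0.0]]
force: [0.1, 0.8, -1.1]
opening: 0.0663
```

```bash
cat > plan.py <<'E'
import sys
from fit import *
from scipy.spatial.transform import Rotation as R
# usage: plan.py x y z yawOfToolY ; prints total shift/turn units in tool frame
def plan(tx,ty,tz,yaw):
    s=get_state(); Rm=np.array(s['tool_rot']); p=np.array(s['position'])
    y=np.array([np.cos(np.radians(yaw)),np.sin(np.radians(yaw)),0]); x=np.array([0,0,-1.]); G=np.c_[x,y,np.cross(x,y)]
    rv=np.degrees(R.from_matrix(Rm.T@G).as_rotvec())/5
    print('t',s['time_s'],'pos',p.round(4),'F',np.round(s['force'],1),'open',round(s['opening'],4))
    print('turn units',rv.round(3),'shift units',(Rm.T@(np.array([tx,ty,tz])-p)/.04).round(3),'shift if turned',(G.T@(np.array([tx,ty,tz])-p)/.04).round(3))
if __name__=='__main__': plan(*map(float,sys.argv[1:]))
E
python3 plan.py .43 .022 .235 -98.5
```

```text
t 1.4 pos [ 0.2111 -0.5349  0.2387] F [ 0.1  0.8 -1.1] open 0.0663
turn units [ 0.965 -0.     0.   ] shift units [  0.093 -14.244  -4.57 ] shift if turned [  0.093 -14.578  -3.356]
```

Call:
drive_tool([
  [0.965,0,0,0,0,0,0.7],
  [0,0,0,0,-0.97,-0.22,0.7],
  [0,0,0,0,-0.97,-0.22,0.7],
  [0,0,0,0,-0.97,-0.22,0.7],
  [0,0,0,0,-0.97,-0.22,0.7],
])

```text
time_s: 1.9
position: [0.2686, -0.385, 0.2387]
tool_rot: [[0.0, -0.145, -0.989], [-0.0, -0.989, 0.145], [-1.0, 0.0, -0.0]]
force: [0.2, 0.1, 0.2]
opening: 0.0618
```

Call:
drive_tool([
  [0,0,0,0,-0.97,-0.22,0.7],
  [0,0,0,0,-0.97,-0.22,0.7],
  [0,0,0,0,-0.97,-0.22,0.7],
  [0,0,0,0,-0.97,-0.22,0.7],
  [0,0,0,0,-0.97,-0.22,0.7],
])

```text
time_s: 2.4
position: [0.3401, -0.1994, 0.239]
tool_rot: [[0.001, -0.145, -0.989], [-0.001, -0.989, 0.145], [-1.0, 0.001, -0.001]]
force: [0.0, -0.4, 0.6]
opening: 0.0618
```

Call:
drive_tool([
  [0,0,0,0,-0.97,-0.22,0.7],
  [0,0,0,0,-0.97,-0.22,0.7],
  [0,0,0,0,-0.97,-0.22,0.7],
  [0,0,0,0,-0.97,-0.22,0.7],
  [0,0,0,0,-0.97,-0.22,0.7],
])

```text
time_s: 2.9
position: [0.4117, -0.0135, 0.2391]
tool_rot: [[0.001, -0.144, -0.99], [-0.0, -0.99, 0.144], [-1.0, 0.0, -0.001]]
force: [0.3, -0.3, -0.1]
opening: 0.0621
```

```bash
python3 plan.py .43 .022 .235 -98.5; python3 - <<'E'
from h import *
s=get_state(); np.savez('w1.npz',p=s['position'],R=s['tool_rot']); save('wrist','wrist1.png')
E
```

```text
t 2.9 pos [ 0.4117 -0.0135  0.2391] F [ 0.3 -0.3 -0.1] open 0.0621
turn units [ 0.042 -0.013 -0.003] shift units [ 0.103 -0.944 -0.324] shift if turned [ 0.103 -0.945 -0.32 ]
```

View pics/wrist1.png

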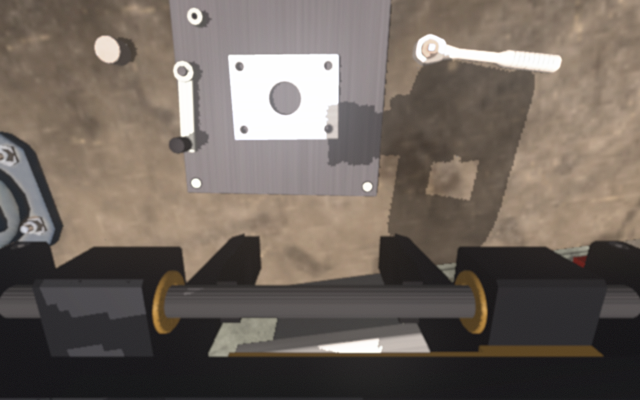

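The wrist view shows the plate corners at about (229,55), (338,54), (339,139) and (233,140), the side stop at (195,16), and the near bed corners at (188,193) and (378,196).

```bash
cat >> fit.py <<'E'
def wcam(p,Rm):
    c=get_calibration('wrist'); H=np.array(c['hand_eye']); Rm=np.array(Rm)
    return dict(camera_matrix=c['camera_matrix'],xyz=np.array(p)+Rm@H[:3,3],rotation=Rm@H[:3,:3])
E
python3 - <<'E'
from fit import *
d=np.load('w1.npz'); c=wcam(d['p'],d['R'])
M=np.vstack([FIX[[2,3,6]],[[.0005,.085,.023]]]); o=np.array([[378,196],[188,193],[195,16],[183,71]],float)
f=lambda p:(proj('',T(p,M),c)-o).ravel()
r=least_squares(f,[.53,.03,-.16]); print('fix',r.x[:2].round(4),np.degrees(r.x[2]),r.fun.round(1))
o2=np.array([[229,55],[338,54],[339,139],[233,140]],float)
f=lambda p:(proj('',T(p,PL),c)-o2).ravel()
r2=least_squares(f,[.5,.01,-.16]); print('pl',r2.x[:2].round(4),np.degrees(r2.x[2]),r2.fun.round(1))
k=backp('',(180,138),.050,c); print('knob',k)
def rel(pf,q): 
    cc,s=np.cos(pf[2]),np.sin(pf[2]); e=np.array(q[:2])-pf[:2]; return (np.array([[cc,s],[-s,cc]])@e).round(4)
print('plate in fix',rel(r.x,r2.x),np.degrees(r2.x[2]-r.x[2]))
print('plate in fix top',rel([.5345,.0335,np.radians(-9.2)],[.5058,.0121]))
E
```

```text
fix [0.535  0.0341] -9.232129553995545 [-0.9 -0.7 -0.3 -0.6 -0.6  0.1  1.7  0.9]
pl [0.5057 0.0129] -7.9736277029365645 [-0.3  0.5 -0.   0.8 -1.8 -0.7  2.2 -1. ]
knob [0.47986186 0.12976845 0.05      ]
plate in fix [-0.0256 -0.0256] 1.2585018510589803
plate in fix top [-0.0249 -0.0257]
```

```bash
cat > fx.py <<'E'
import sys
from plan import *
F=[.535,.034,np.radians(-9.2)]
def fx():
    s=get_state(); e=np.array(s['position'])[:2]-F[:2]; c,n=np.cos(F[2]),np.sin(F[2]); return np.array([[c,n],[-n,c]])@e*1e3
if __name__=='__main__':
    x,y,z=map(float,sys.argv[1:4]); w=T(F,[[x/1e3,y/1e3,z/1e3]])[0]; print('now fix',fx().round(1),'target',w.round(4)); plan(*w,float(sys.argv[4]) if len(sys.argv)>4 else -99.2)
E
python3 fx.py -95 -25 16
```

```text
now fix [-113.8  -61.9] target [0.4372 0.0245 0.016 ]
t 2.95 pos [ 0.4128 -0.0089  0.2391] F [-1.7  2.7  0.6] open 0.0616
turn units [ 0.218 -0.02   0.038] shift units [ 5.582 -0.895 -0.477] shift if turned [ 5.578 -0.922 -0.469]
```

Call:
drive_tool([
  [0.218,-0.02,0.038,0,0,0,0.68],
  [0,0,0,0,-0.9,-0.47,0.68],
  [0,0,0,0.95,0,0,0.68],
  [0,0,0,0.95,0,0,0.68],
  [0,0,0,0.95,0,0,0.68],
])

```text
time_s: 3.45
position: [0.4357, 0.0158, 0.1237]
tool_rot: [[-0.001, -0.164, -0.986], [-0.004, -0.986, 0.164], [-1.0, 0.004, 0.0]]
force: [-0.2, 0.7, 0.2]
opening: 0.06
```

Call:
drive_tool([
  [0,0,0,0.95,0,0,0.68],
  [0,0,0,0.7,0,0,0.68],
  [0,0,0,0.5,0,0,0.68],
  [0,0,0,0,0,0,0.68],
])

```text
time_s: 3.85
position: [0.4328, 0.0159, 0.0362]
tool_rot: [[-0.008, -0.165, -0.986], [-0.002, -0.986, 0.165], [-1.0, 0.003, 0.008]]
force: [-0.7, 0.5, 0.2]
opening: 0.0598
```

```bash
python3 fx.py -95 -25 16; python3 - <<'E'
from h import *
s=get_state(); np.savez('w2.npz',p=s['position'],R=s['tool_rot']); save('wrist','wrist2.png')
E
```

```text
now fix [-98.  -34.2] target [0.4372 0.0245 0.016 ]
t 3.85 pos [0.4328 0.0159 0.0362] F [-0.7  0.5  0.2] open 0.0598
turn units [-0.063  0.087 -0.038] shift units [ 0.504 -0.232 -0.077] shift if turned [ 0.505 -0.23  -0.075]
```

View pics/wrist2.png

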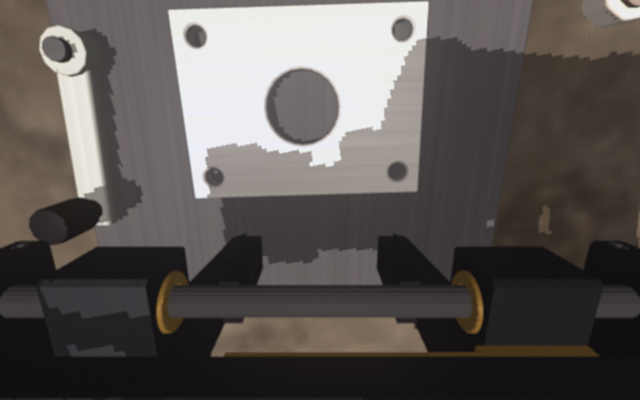

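The wrist view shows the plate straight ahead of the fingers. Its near edge runs from about (196,198) to (417,190), and the latch and knob are clear on the left.

Call:
drive_tool([
  [-0.06,0.09,-0.04,0.25,-0.23,0,0.68],
  [0,0,0,0.15,0,0,0.68],
  [0,0,0,0.1,0,0,0.68],
  [0,0,0,0,0,0,0.68],
])

```text
time_s: 4.3
position: [0.437, 0.0253, 0.0188]
tool_rot: [[0.006, -0.158, -0.987], [-0.001, -0.987, 0.158], [-1.0, 0.0, -0.006]]
force: [0.3, 0.8, -0.1]
opening: 0.0598
```

```bash
python3 fx.py -79.5 -25 16
```

```text
now fix [-95.4 -24.2] target [0.4525 0.022  0.016 ]
t 4.3 pos [0.437  0.0253 0.0188] F [ 0.3  0.8 -0.1] open 0.0598
turn units [ 0.02  -0.072 -0.   ] shift units [ 0.073  0.02  -0.396] shift if turned [ 0.071  0.02  -0.397]
```

Call:
drive_tool([
  [0.02,-0.07,0,0.07,0,-0.15,0.68],
  [0,0,0,0,0,-0.15,0.68],
  [0,0,0,0,0,-0.15,0.68],
  [0,0,0,0,0,-0.15,0.68],
  [0,0,0,0,0,-0.15,0.68],
])

```text
time_s: 4.8
position: [0.4657, 0.0212, 0.0156]
tool_rot: [[-0.003, -0.159, -0.987], [0.001, -0.987, 0.159], [-1.0, -0.0, 0.003]]
force: [-6.1, 1.4, 6.2]
opening: 0.0599
```

```bash
python3 fx.py -9 -25 16
```

```text
now fix [-66.3 -23.7] target [0.5221 0.0108 0.016 ]
t 4.8 pos [0.4657 0.0212 0.0156] F [-6.1  1.4  6.2] open 0.0599
turn units [0.007 0.035 0.002] shift units [-0.015  0.033 -1.433] shift if turned [-0.011  0.032 -1.433]
```

Call:
drive_tool([
  [0,0,0,-0.03,0,-0.15,0.68],
  [0,0,0,0,0,-0.15,0.68],
  [0,0,0,0,0,-0.15,0.68],
  [0,0,0,0,0,-0.15,0.68],
  [0,0,0,0,0,-0.15,0.68],
])

```text
time_s: 5.3
position: [0.4965, 0.0161, 0.0169]
tool_rot: [[-0.0, -0.16, -0.987], [0.0, -0.987, 0.16], [-1.0, -0.0, 0.0]]
force: [-0.8, -0.5, -1.6]
opening: 0.06
```

```bash
python3 fx.py -9 -25 16;python3 - <<'E'
from h import *
save('wrist','wrist3.png')
E
```

```text
now fix [-35.1 -23.8] target [0.5221 0.0108 0.016 ]
t 5.3 pos [0.4965 0.0161 0.0169] F [-0.8 -0.5 -1.6] open 0.06
turn units [0.003 0.001 0.002] shift units [ 0.022  0.03  -0.653] shift if turned [ 0.022  0.03  -0.653]
```

View pics/wrist3.png

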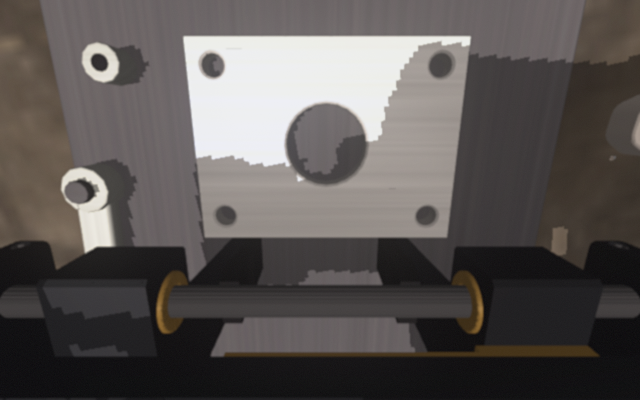

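The plate is square against both fingertips, with its near edge at row 237 and level. The side stop is at (100,62).

Call:
drive_tool([
  [0,0,0,0,0,-0.15,0.68],
  [0,0,0,0,0,-0.15,0.68],
  [0,0,0,0,0,-0.15,0.68],
  [0,0,0,0,0,-0.15,0.68],
  [0,0,0,0,0,0,0.68],
])

```text
time_s: 5.85
position: [0.5213, 0.012, 0.0173]
tool_rot: [[0.002, -0.16, -0.987], [-0.0, -0.987, 0.16], [-1.0, -0.0, -0.002]]
force: [-0.4, -0.2, 0.2]
opening: 0.06
```

```bash
python3 fx.py -9 -25 16;python3 - <<'E'
from h import *
s=get_state(); np.savez('w4.npz',p=s['position'],R=s['tool_rot']);save('wrist','wrist4.png')
E
```

```text
now fix [-10.  -23.9] target [0.5221 0.0108 0.016 ]
t 5.85 pos [0.5213 0.012  0.0173] F [-0.4 -0.2  0.2] open 0.06
turn units [ 0.002 -0.025  0.001] shift units [ 0.032  0.027 -0.025] shift if turned [ 0.032  0.027 -0.026]
```

View pics/wrist4.png

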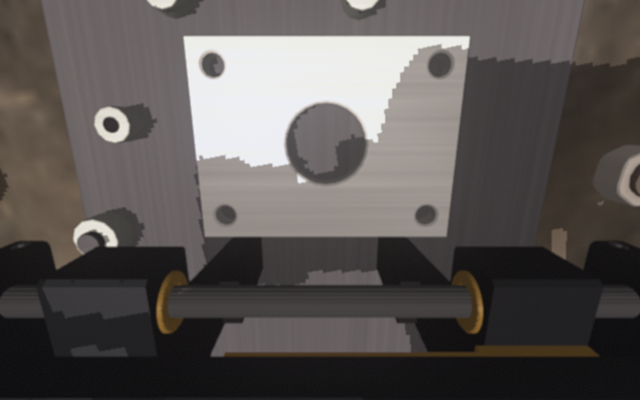

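```bash
python3 - <<'E'
from fx import *
d=np.load('w4.npz'); c=wcam(d['p'],d['R'])
o2=np.array([[184,37],[470,36],[448,237],[205,237]],float)
r2=least_squares(lambda p:(proj('',T(p,PL),c)-o2).ravel(),[.6,.01,-.16]); print('pl',r2.x.round(4),np.degrees(r2.x[2]),r2.fun.round(1))
def inv(q): 
    cc,s=np.cos(F[2]),np.sin(F[2]); return (np.array([[cc,s],[-s,cc]])@(np.array(q[:2])-F[:2])*1e3).round(1)
print('plate in fix',inv(r2.x)); print('side stop in fix',inv(backp('',(112,125),.026,c)),'pivot',inv(backp('',(92,240),.026,c)))
print('plate left edge y vs stop', inv(r2.x)[1]+60)
E
```

```text
pl [ 5.760e-01  1.000e-04 -1.582e-01] -9.065266866152582 [ 1.6  0.6 -1.4  0.7 -2.  -1.7  1.8 -1.1]
plate in fix [ 45.9 -26.9]
side stop in fix [54.9 68.3] pivot [ 0.2 87.9]
plate left edge y vs stop 33.1
```

Measured fit: the plate is at fixture (46,−26), about 0.1° from square, and the side stop is where it should be. I'll back off, lift, and come round to the right edge with the fingers shut.

Call:
drive_tool([
  [0,0,0,0,0,0.25,0.68],
  [0,0,0,-1,0,0,0.5],
  [0,0,0,0,0.76,-0.55,0],
  [0,0,0,0,0.76,-0.55,0],
  [0,0,0,0,0.76,-0.5,0],
])

```text
time_s: 6.4
position: [0.559, -0.0872, 0.0578]
tool_rot: [[0.002, -0.159, -0.987], [-0.001, -0.987, 0.159], [-1.0, 0.0, -0.002]]
force: [0.1, 0.5, -0.0]
opening: 0.0303
```

Call:
drive_tool([
  [0,0,0,0,0,0,0],
  [0,0,0,0,0,0,0],
])

```text
time_s: 6.6
position: [0.5579, -0.0866, 0.0568]
tool_rot: [[-0.0, -0.161, -0.987], [0.001, -0.987, 0.161], [-1.0, -0.0, 0.0]]
force: [-0.5, 0.4, -0.2]
opening: 0.0141
```

```bash
python3 fx.py 46 -115 16;python3 - <<'E'
from h import *
save('wrist','wrist5.png')
E
```

```text
now fix [  41.9 -115.4] target [ 0.562  -0.0869  0.016 ]
t 6.6 pos [ 0.5579 -0.0866  0.0568] F [-0.5  0.4 -0.2] open 0.0141
turn units [-0.015  0.004  0.005] shift units [ 1.02  -0.009 -0.102] shift if turned [ 1.02  -0.009 -0.102]
```

View pics/wrist5.png

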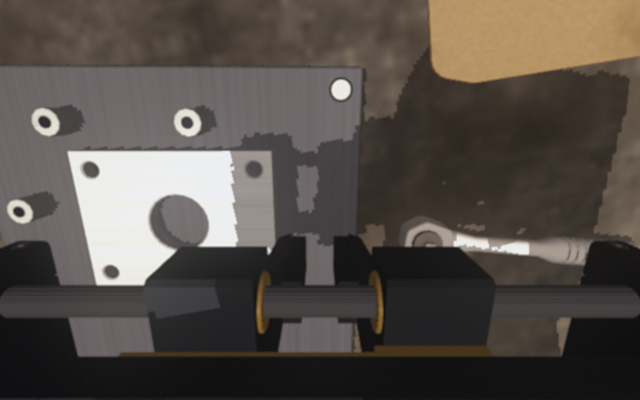

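The fingers are to the right of the plate's right edge. The ratchet head at (425,240) stays clear because it is lower than the gripper body.

Call:
drive_tool([
  [0,0,0,0.4,0,-0.1,0],
  [0,0,0,0.4,0,0,0],
  [0,0,0,0.18,0,0,0],
  [0,0,0,0,0,0,0],
])

```text
time_s: 7.05
position: [0.5606, -0.0856, 0.0159]
tool_rot: [[-0.004, -0.159, -0.987], [0.002, -0.987, 0.159], [-1.0, -0.001, 0.004]]
force: [0.6, -0.4, -0.5]
opening: 0.0005
```

```bash
python3 fx.py 46 -78 16
```

```text
now fix [  44.4 -114. ] target [ 0.5679 -0.0504  0.016 ]
t 7.05 pos [ 0.5606 -0.0856  0.0159] F [ 0.6 -0.4 -0.5] open 0.0005
turn units [0.013 0.043 0.011] shift units [-0.001 -0.9   -0.04 ] shift if turned [-0.001 -0.9   -0.039]
```

Call:
drive_tool([
  [0,0,0,-0.02,-0.15,-0.04,0],
  [0,0,0,0,-0.15,0,0],
  [0,0,0,0,-0.15,0,0],
  [0,0,0,0,-0.15,0,0],
  [0,0,0,0,-0.15,0,0],
])

```text
time_s: 7.55
position: [0.5694, -0.0576, 0.0192]
tool_rot: [[0.001, -0.159, -0.987], [-0.001, -0.987, 0.159], [-1.0, 0.001, -0.001]]
force: [0.0, -3.8, 2.8]
opening: 0.0003
```

```bash
python3 fx.py 46 -78 16;python3 - <<'E'
from h import *
save('wrist','wrist6.png')
E
```

```text
now fix [ 48.6 -84.9] target [ 0.5679 -0.0504  0.016 ]
t 7.55 pos [ 0.5694 -0.0576  0.0192] F [ 0.  -3.8  2.8] open 0.0003
turn units [ 0.006 -0.015 -0.008] shift units [ 0.08  -0.172  0.066] shift if turned [ 0.08  -0.172  0.066]
```

View pics/wrist6.png

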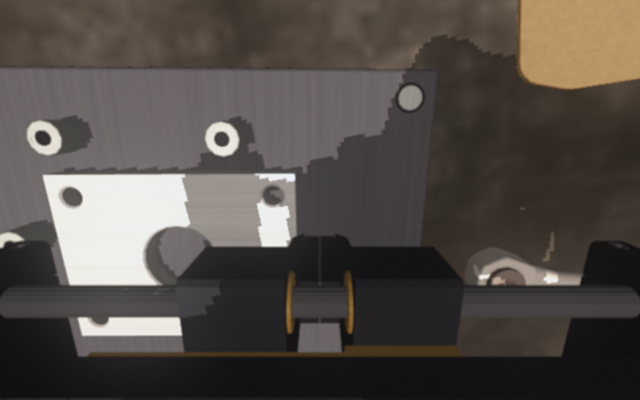

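The plate is moving and still level, with its far edge at row 174. I'll continue slowly until it touches the side stop.

Call:
drive_tool([
  [0,0,0,0.05,-0.05,0,0],
  [0,0,0,0,-0.06,0,0],
  [0,0,0,0,-0.05,0,0],
  [0,0,0,0,0,0,0],
])

```text
time_s: 8.0
position: [0.5718, -0.0532, 0.0188]
tool_rot: [[0.004, -0.159, -0.987], [-0.003, -0.987, 0.159], [-1.0, 0.003, -0.004]]
force: [-3.8, -7.6, 12.8]
opening: 0.0004
```

```bash
python3 fx.py 46 -77.5 16
```

```text
now fix [ 50.2 -80.2] target [ 0.568  -0.0499  0.016 ]
t 8.0 pos [ 0.5718 -0.0532  0.0188] F [-3.8 -7.6 12.8] open 0.0004
turn units [ 0.007 -0.048 -0.03 ] shift units [ 0.07  -0.069  0.106] shift if turned [ 0.07  -0.069  0.106]
```

```bash
python3 - <<'E'
from h import *
for n in('wrist','scene','top'): save(n,n+'7.png')
a=cv2.imread('pics/scene7.png')[130:310,200:440]; b=cv2.imread('pics/top7.png')[130:300,200:420]
cv2.imwrite('pics/s7.png',cv2.resize(a,(800,600),interpolation=2));cv2.imwrite('pics/t7.png',cv2.resize(b,(770,595),interpolation=2))
print(get_state()['force'])
E
```

```text
[-2.68685469 -7.87874302 13.1556658 ]
```

View pics/wrist7.png

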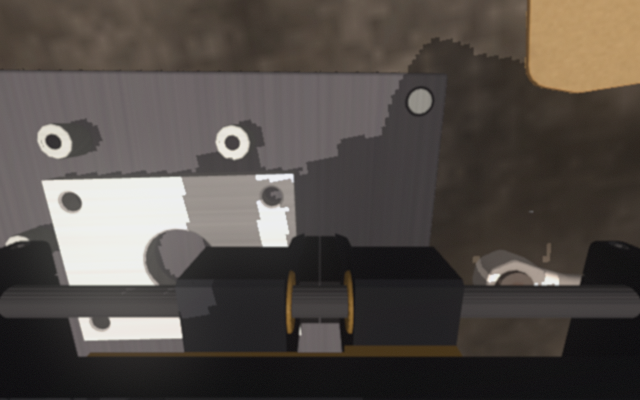

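View pics/s7.png

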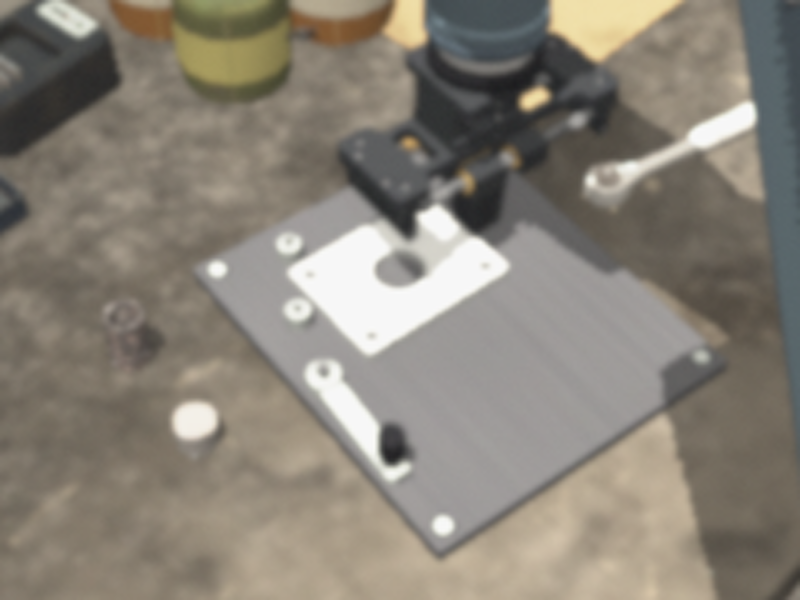

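View pics/t7.png

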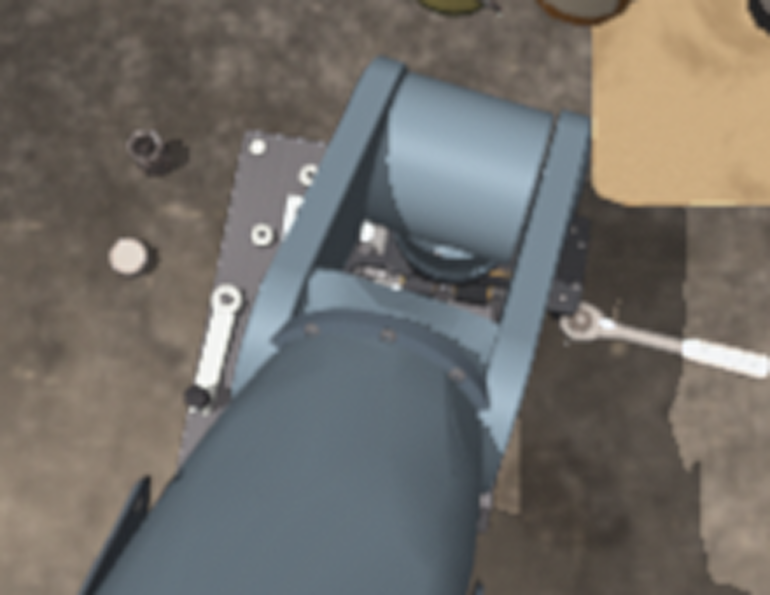

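The plate has turned about 1.3° because I pushed forward of its centre, and the fingers are bearing down on it (13 N). I'll back off, shift the contact nearer, and push again.

Call:
drive_tool([
  [0,0,0,0,0.25,0,0],
  [0,0,0,0,0,0.25,0],
  [0,0,0,0,0,0,0],
])

```text
time_s: 8.45
position: [0.5561, -0.0586, 0.0155]
tool_rot: [[-0.003, -0.16, -0.987], [0.002, -0.987, 0.16], [-1.0, -0.001, 0.003]]
force: [-0.4, 0.2, 0.2]
opening: 0.0003
```

```bash
python3 fx.py 38 -90 17
```

```text
now fix [ 35.6 -88.1] target [ 0.5581 -0.0609  0.017 ]
t 8.45 pos [ 0.5561 -0.0586  0.0155] F [-0.4  0.2  0.2] open 0.0003
turn units [-0.002  0.038  0.014] shift units [-0.037  0.048 -0.059] shift if turned [-0.037  0.048 -0.059]
```

Call:
drive_tool([
  [0,0,0,-0.06,-0.06,0,0],
  [0,0,0,0,-0.07,0,0],
  [0,0,0,0,-0.07,0,0],
  [0,0,0,0,-0.04,0,0],
])

```text
time_s: 8.85
position: [0.5601, -0.05, 0.019]
tool_rot: [[0.0, -0.159, -0.987], [-0.001, -0.987, 0.159], [-1.0, 0.001, -0.0]]
force: [-1.5, -2.4, 0.8]
opening: 0.0009
```

```bash
python3 fx.py 38 -77.5 17;python3 - <<'E'
from h import *
save('wrist','wrist8.png'); save('scene','scene8.png')
a=cv2.imread('pics/scene8.png')[170:260,260:380]
cv2.imwrite('pics/s8.png',cv2.resize(a,(800,600),interpolation=2))
E
```

```text
now fix [ 38.2 -78.9] target [ 0.5601 -0.0486  0.017 ]
t 8.85 pos [ 0.5601 -0.05    0.019 ] F [-1.5 -2.4  0.8] open 0.0009
turn units [ 0.011 -0.002 -0.006] shift units [ 0.051 -0.035  0.005] shift if turned [ 0.051 -0.035  0.005]
```

View pics/wrist8.png

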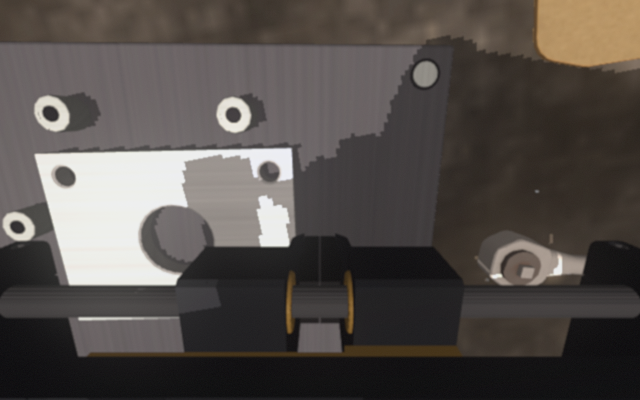

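View pics/s8.png

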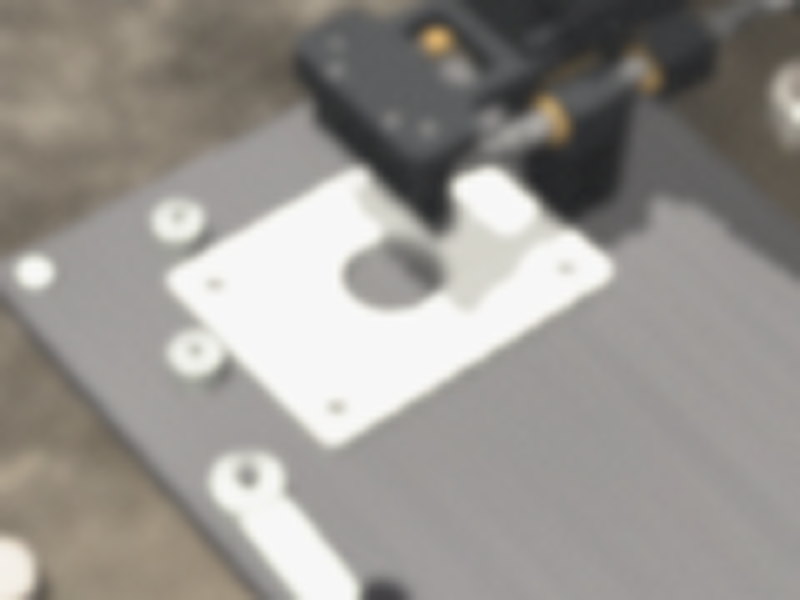

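A small gap to the side stop remains, and the plate is still tilted by about 1°. I'll keep pushing in small steps.

Call:
drive_tool([
  [0,0,0,0,-0.03,0,0],
  [0,0,0,0,-0.03,0,0],
  [0,0,0,0,-0.03,0,0],
])

```text
time_s: 9.25
position: [0.5605, -0.0466, 0.019]
tool_rot: [[0.0, -0.16, -0.987], [-0.0, -0.987, 0.16], [-1.0, 0.0, -0.0]]
force: [-1.5, -3.2, 1.2]
opening: 0.0007
```

```bash
python3 fx.py 38 -76 17
```

```text
now fix [ 38.1 -75.5] target [ 0.5604 -0.0471  0.017 ]
t 9.25 pos [ 0.5605 -0.0466  0.019 ] F [-1.5 -3.2  1.2] open 0.0007
turn units [ 0.001 -0.001 -0.001] shift units [0.05  0.012 0.003] shift if turned [0.05  0.012 0.003]
```

Call:
drive_tool([
  [0,0,0,0,-0.025,0,0],
  [0,0,0,0,-0.025,0,0],
  [0,0,0,0,0,0,0],
])

```text
time_s: 9.55
position: [0.5609, -0.0444, 0.019]
tool_rot: [[0.0, -0.16, -0.987], [0.0, -0.987, 0.16], [-1.0, -0.0, -0.0]]
force: [-1.0, -1.6, 1.9]
opening: 0.0004
```

```bash
python3 fx.py 38 -76 17;python3 - <<'E'
from h import *
save('wrist','wrist9.png'); save('scene','scene9.png')
a=cv2.imread('pics/scene9.png')[170:260,260:380]
cv2.imwrite('pics/s9.png',cv2.resize(a,(800,600),interpolation=2))
E
```

```text
now fix [ 38.1 -73.3] target [ 0.5604 -0.0471  0.017 ]
t 9.55 pos [ 0.5609 -0.0444  0.019 ] F [-1.  -1.6  1.9] open 0.0004
turn units [ 0.004 -0.001  0.002] shift units [0.05  0.068 0.002] shift if turned [0.05  0.068 0.002]
```

View pics/wrist9.png

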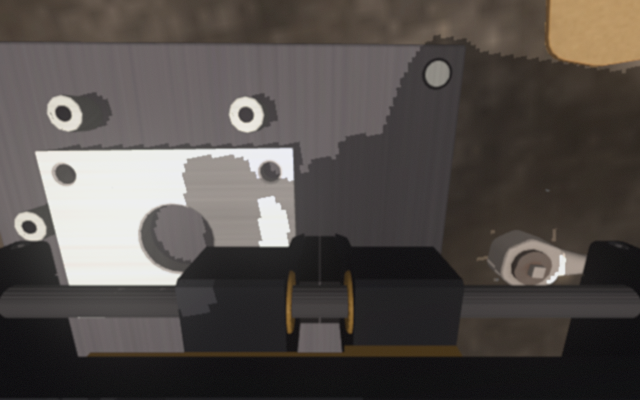

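View pics/s9.png

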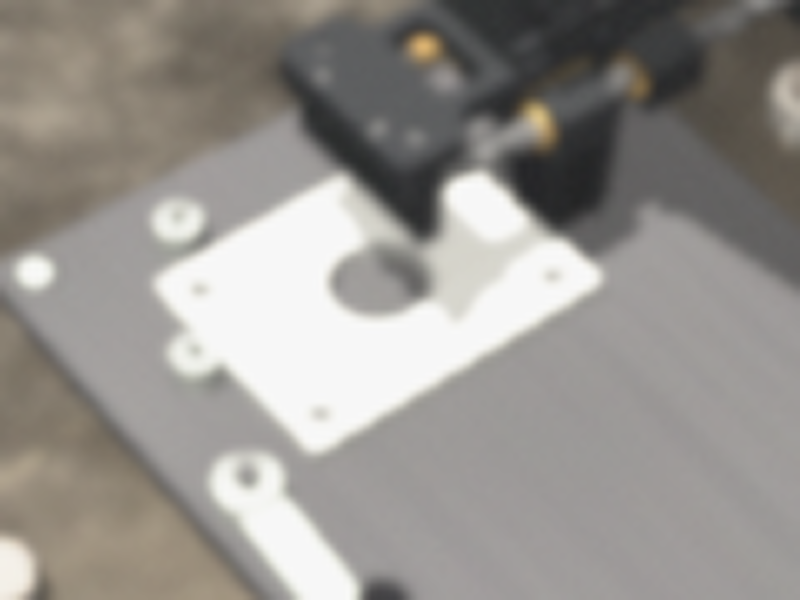

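Call:
drive_tool([
  [0,0,0,0,-0.025,0,0],
  [0,0,0,0,0,0,0],
])

```text
time_s: 9.85
position: [0.561, -0.0438, 0.019]
tool_rot: [[-0.0, -0.159, -0.987], [-0.0, -0.987, 0.159], [-1.0, 0.0, -0.0]]
force: [-0.5, -6.0, 1.9]
opening: 0.0004
```

```bash
python3 fx.py 38 -76 17
```

```text
now fix [ 38.1 -72.6] target [ 0.5604 -0.0471  0.017 ]
t 9.85 pos [ 0.561  -0.0438  0.019 ] F [-0.5 -6.   1.9] open 0.0004
turn units [ 0.006 -0.    -0.005] shift units [0.05  0.084 0.001] shift if turned [0.049 0.084 0.001]
```

Contact with the side stop is felt: force rose to 6 N with almost no travel. Now I'll go round to the near edge with the fingers open to seat the rear stops.

Call:
drive_tool([
  [0,0,0,0,0.25,0,0],
  [0,0,0,-1,0,0,0],
  [0,0,0,0,-0.7,0.55,0.4],
  [0,0,0,0,-0.7,0.55,0.68],
  [0,0,0,0,-0.7,0.55,0.68],
])

```text
time_s: 10.35
position: [0.507, 0.0408, 0.0591]
tool_rot: [[0.001, -0.161, -0.987], [0.001, -0.987, 0.161], [-1.0, -0.001, -0.0]]
force: [0.4, 0.1, -0.3]
opening: 0.0224
```

Call:
drive_tool([
  [0,0,0,0,0,0,0.68],
  [0,0,0,0,0,0,0.68],
  [0,0,0,0,0,0,0.68],
])

```text
time_s: 10.65
position: [0.5084, 0.0394, 0.0592]
tool_rot: [[0.001, -0.16, -0.987], [0.0, -0.987, 0.16], [-1.0, -0.0, -0.001]]
force: [0.7, 0.5, 0.4]
opening: 0.0462
```

```bash
python3 fx.py -25 0 17;python3 - <<'E'
from h import *
s=get_state(); np.savez('w10.npz',p=s['position'],R=s['tool_rot']);save('wrist','wrist10.png')
E
```

```text
now fix [-27.1   1.1] target [0.5103 0.038  0.017 ]
t 10.65 pos [0.5084 0.0394 0.0592] F [0.7 0.5 0.4] open 0.0462
turn units [-0.001 -0.011  0.004] shift units [ 1.055  0.027 -0.052] shift if turned [ 1.055  0.027 -0.053]
```

View pics/wrist10.png

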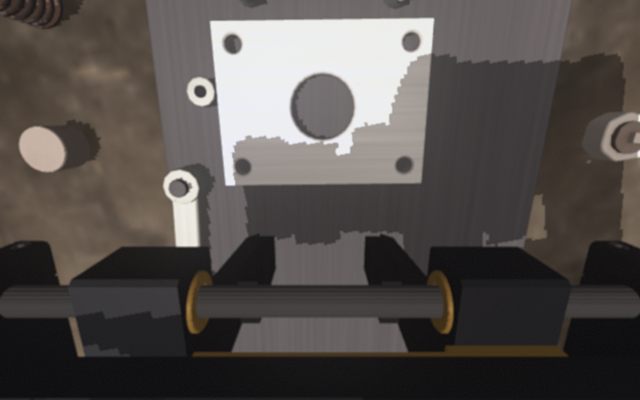

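The plate is nearly square, with its left edge at the side stop (200,92). Next: lower, then push forward.

Call:
drive_tool([
  [0,0,0,0.5,0.03,0,0.68],
  [0,0,0,0.4,0,0,0.68],
  [0,0,0,0.15,0,0,0.68],
  [0,0,0,0,0,-0.1,0.68],
  [0,0,0,0,0,-0.1,0.68],
])

```text
time_s: 11.2
position: [0.5163, 0.0371, 0.0174]
tool_rot: [[0.001, -0.16, -0.987], [0.0, -0.987, 0.16], [-1.0, -0.0, -0.001]]
force: [0.3, -0.5, -0.4]
opening: 0.0601
```

Call:
drive_tool([
  [0,0,0,0,0,-0.1,0.68],
  [0,0,0,0,0,-0.1,0.68],
  [0,0,0,0,0,-0.06,0.68],
  [0,0,0,0,0,-0.06,0.68],
])

```text
time_s: 11.6
position: [0.5272, 0.0359, 0.017]
tool_rot: [[-0.002, -0.159, -0.987], [0.001, -0.987, 0.159], [-1.0, -0.0, 0.002]]
force: [-4.8, 1.8, 4.8]
opening: 0.06
```

```bash
python3 fx.py 1 0 17
```

```text
now fix [-8.   0.6] target [0.536  0.0338 0.017 ]
t 11.6 pos [0.5272 0.0359 0.017 ] F [-4.8  1.8  4.8] open 0.06
turn units [0.008 0.026 0.003] shift units [-0.     0.015 -0.225] shift if turned [ 0.     0.015 -0.225]
```

Call:
drive_tool([
  [0,0,0,-0.02,0,-0.06,0.68],
  [0,0,0,0,0,-0.06,0.68],
  [0,0,0,0,0,-0.04,0.68],
  [0,0,0,0,0,0,0.68],
])

```text
time_s: 12.0
position: [0.5338, 0.0347, 0.0175]
tool_rot: [[-0.001, -0.16, -0.987], [0.0, -0.987, 0.16], [-1.0, -0.0, 0.001]]
force: [-3.7, -0.1, 0.4]
opening: 0.0595
```

```bash
python3 fx.py 1 0 17;python3 - <<'E'
from h import *
s=get_state(); np.savez('w11.npz',p=s['position'],R=s['tool_rot']);save('wrist','wrist11.png')
E
```

```text
now fix [-1.2  0.5] target [0.536  0.0338 0.017 ]
t 12.0 pos [0.5338 0.0347 0.0175] F [-3.7 -0.1  0.4] open 0.0595
turn units [0.003 0.014 0.002] shift units [ 0.014  0.012 -0.056] shift if turned [ 0.014  0.012 -0.056]
```

View pics/wrist11.png

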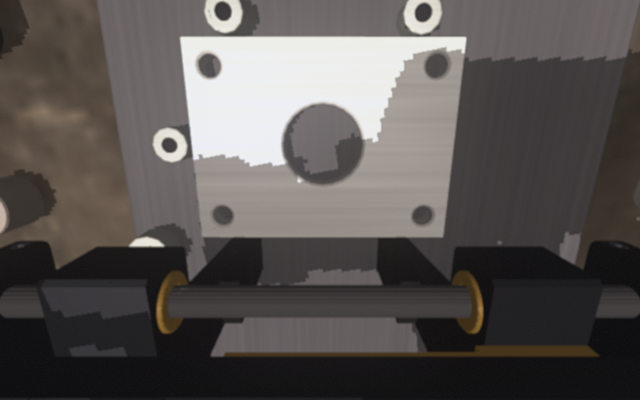

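The rear stops at (224,12) and (423,14) are only 1–2 mm ahead of the far edge (row 37). I'll keep going until I feel resistance.

Call:
drive_tool([
  [0,0,0,0,0,-0.03,0.68],
  [0,0,0,0,0,-0.03,0.68],
  [0,0,0,0,0,0,0.68],
])

```text
time_s: 12.35
position: [0.5341, 0.0347, 0.0174]
tool_rot: [[-0.006, -0.159, -0.987], [0.001, -0.987, 0.159], [-1.0, -0.0, 0.006]]
force: [-11.1, 1.6, 8.3]
opening: 0.0601
```

```bash
python3 fx.py 1 0 17
```

```text
now fix [-1.   0.5] target [0.536  0.0338 0.017 ]
t 12.35 pos [0.5341 0.0347 0.0174] F [-11.1   1.6   8.3] open 0.0601
turn units [0.006 0.067 0.   ] shift units [ 0.009  0.013 -0.05 ] shift if turned [ 0.009  0.013 -0.05 ]
```

Call:
drive_tool([
  [0,0,0,-0.02,0,-0.04,0.68],
  [0,0,0,0,0,0,0.68],
])

```text
time_s: 12.55
position: [0.5344, 0.0347, 0.0174]
tool_rot: [[-0.008, -0.16, -0.987], [0.002, -0.987, 0.16], [-1.0, -0.0, 0.008]]
force: [-13.5, 1.6, 7.1]
opening: 0.0599
```

```bash
python3 fx.py 1 0 17;python3 - <<'E'
from h import *
s=get_state(); np.savez('w12.npz',p=s['position'],R=s['tool_rot']);im=save('wrist','wrist12.png'); print(s['wrist_torque'])
a=cv2.imread('pics/wrist12.png')[0:250,140:480]
cv2.imwrite('pics/w12c.png',cv2.resize(a,(800,588),interpolation=2))
E
```

```text
now fix [-0.7  0.6] target [0.536  0.0338 0.017 ]
t 12.55 pos [0.5344 0.0347 0.0174] F [-13.5   1.6   7.1] open 0.0599
turn units [0.003 0.097 0.003] shift units [ 0.011  0.016 -0.043] shift if turned [ 0.011  0.016 -0.043]
[ 0.42393392  2.10847855 -0.14245338]
```

View pics/w12c.png

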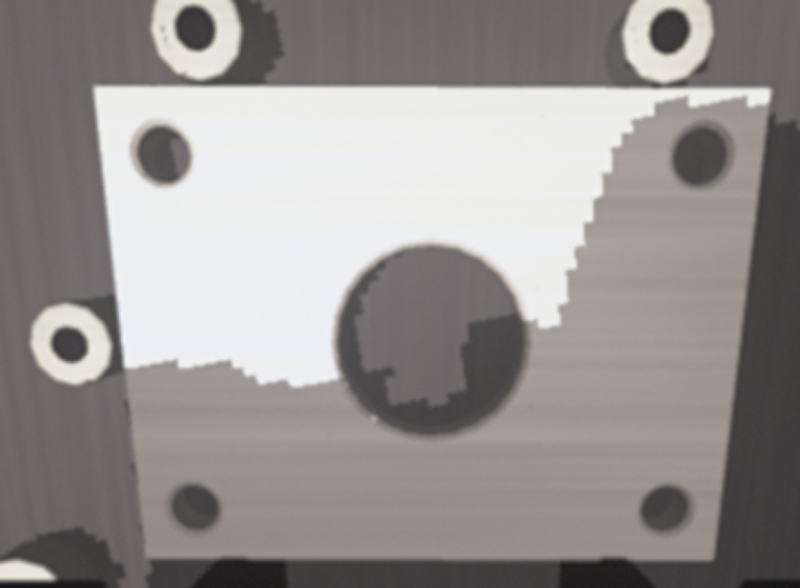

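```bash
cat > gap.py <<'E'
from fx import *
def gap(f,stops,cor):
    d=np.load(f); c=wcam(d['p'],d['R'])
    S=[backp('',s,.026,c)[:2] for s in stops]
    r=least_squares(lambda p:(proj('',T(p,PL),c)-np.array(cor)).ravel(),[.59,.03,-.16]); p=r.x
    cc,s=np.cos(p[2]),np.sin(p[2]); L=[np.array([[cc,s],[-s,cc]])@(q-p[:2])*1e3 for q in S]
    print('stops in plate frame (home: 53,40; 53,-40; 0,68)',np.round(L,1),'yaw',np.degrees(p[2]).round(2),'res',r.fun.round(1))
    v=S[0]-S[1]; print('stop line yaw',np.degrees(np.arctan2(-v[0],v[1])).round(2),'stopdist',np.linalg.norm(v).round(4))
    C=[backp('',q,.022,c)[:2] for q in cor]; print('edges',[np.linalg.norm(C[i]-C[(i+1)%4]).round(4) for i in range(4)])
    v=C[0]-C[1]; print('far edge yaw',np.degrees(np.arctan2(-v[0],v[1])).round(2))
E
python3 - <<'E'
from gap import *
k=lambda u,v:(u/2.353+140,v/2.352)
gap('w12.npz',[k(195,30),k(668,33),k(70,343)],[k(94,87),k(770,88),k(714,560),k(146,558)])
E
```

```text
stops in plate frame (home: 53,40; 53,-40; 0,68) [[ 53.2  40.6]
 [ 52.8 -40.2]
 [  0.3  68.9]] yaw -9.32 res [ 1.4  0.6 -1.2  0.7 -1.3 -1.5  1.1 -1.1]
stop line yaw -9.55 stopdist 0.0808
edges [np.float64(0.1211), np.float64(0.0911), np.float64(0.1214), np.float64(0.0908)]
far edge yaw -9.3
```

By vision it is home to within about 0.5 mm. I'll push once more from the right, in line with the side stop, to confirm contact by force.

Call:
drive_tool([
  [0,0,0,0,0,0.25,0.68],
  [0,0,0,-1,0,0,0.4],
  [0,0,0,0,0.8,-0.55,0],
  [0,0,0,0,0.8,-0.55,0],
  [0,0,0,0,0.8,-0.55,0],
])

```text
time_s: 13.1
position: [0.5802, -0.0714, 0.06]
tool_rot: [[0.004, -0.159, -0.987], [-0.001, -0.987, 0.159], [-1.0, 0.001, -0.005]]
force: [0.5, -0.7, -0.1]
opening: 0.03
```

Call:
drive_tool([
  [0,0,0,0,0,0,0],
  [0,0,0,0,0,0,0],
  [0,0,0,0,0,0,0],
  [0,0,0,0,0,0,0],
])

```text
time_s: 13.5
position: [0.5777, -0.0686, 0.0584]
tool_rot: [[-0.0, -0.158, -0.987], [0.0, -0.987, 0.158], [-1.0, -0.0, 0.0]]
force: [1.2, -0.2, -0.1]
opening: 0.0006
```

```bash
python3 fx.py 54 -88 17
```

```text
now fix [ 58.6 -94.5] target [ 0.5742 -0.0615  0.017 ]
t 13.5 pos [ 0.5777 -0.0686  0.0584] F [ 1.2 -0.2 -0.1] open 0.0006
turn units [0.019 0.003 0.004] shift units [ 1.036 -0.162  0.114] shift if turned [ 1.036 -0.162  0.114]
```

Call:
drive_tool([
  [0.02,0,0,0.5,0,0.11,0],
  [0,0,0,0.4,0,0,0],
  [0,0,0,0.12,-0.15,0,0],
  [0,0,0,0,-0.15,0,0],
  [0,0,0,0,-0.1,0,0],
])

```text
time_s: 14.0
position: [0.5768, -0.0524, 0.0179]
tool_rot: [[0.0, -0.161, -0.987], [0.0, -0.987, 0.161], [-1.0, -0.0, -0.0]]
force: [0.1, 0.0, -0.1]
opening: -0.0001
```

```bash
python3 fx.py 54 -72.5 17
```

```text
now fix [ 55.1 -78.6] target [ 0.5767 -0.0462  0.017 ]
t 14.0 pos [ 0.5768 -0.0524  0.0179] F [ 0.1  0.  -0.1] open -0.0001
turn units [-0.008 -0.002  0.003] shift units [ 0.024 -0.153  0.027] shift if turned [ 0.024 -0.153  0.027]
```

Call:
drive_tool([
  [0,0,0,0.02,-0.08,0,0],
  [0,0,0,0,-0.04,0,0],
  [0,0,0,0,-0.04,0,0],
  [0,0,0,0,0,0,0],
])

```text
time_s: 14.4
position: [0.5779, -0.0478, 0.0176]
tool_rot: [[0.001, -0.161, -0.987], [-0.001, -0.987, 0.161], [-1.0, 0.001, -0.001]]
force: [-1.5, -3.7, 1.2]
opening: 0.0003
```

```bash
python3 fx.py 54 -72.5 17
```

```text
now fix [ 55.4 -73.9] target [ 0.5767 -0.0462  0.017 ]
t 14.4 pos [ 0.5779 -0.0478  0.0176] F [-1.5 -3.7  1.2] open 0.0003
turn units [-0.015 -0.011 -0.013] shift units [ 0.014 -0.035  0.035] shift if turned [ 0.014 -0.035  0.035]
```

Call:
drive_tool([
  [0,0,0,0,-0.03,0,0],
  [0,0,0,0,-0.03,0,0],
  [0,0,0,0,0,0,0],
])

```text
time_s: 14.7
position: [0.5781, -0.0473, 0.0176]
tool_rot: [[0.0, -0.161, -0.987], [-0.004, -0.987, 0.161], [-1.0, 0.004, -0.001]]
force: [-3.0, -10.9, 2.6]
opening: 0.0004
```

```bash
python3 fx.py 54 -72.5 17
```

```text
now fix [ 55.5 -73.4] target [ 0.5767 -0.0462  0.017 ]
t 14.7 pos [ 0.5781 -0.0473  0.0176] F [ -3.  -10.9   2.6] open 0.0004
turn units [-0.016 -0.011 -0.04 ] shift units [ 0.016 -0.022  0.038] shift if turned [ 0.016 -0.022  0.038]
```

Side contact is firm at 11 N. Now a last rear push at the near edge.

Call:
drive_tool([
  [0,0,0,0,0.3,0,0],
  [0,0,0,-1,0,0,0],
  [0,0,0,0,-0.72,0.65,0.4],
  [0,0,0,0,-0.72,0.65,0.68],
  [0,0,0,0,-0.65,0.65,0.68],
])

```text
time_s: 15.2
position: [0.5118, 0.0395, 0.0573]
tool_rot: [[0.001, -0.163, -0.987], [0.001, -0.987, 0.163], [-1.0, -0.001, -0.001]]
force: [-0.3, 0.0, 0.6]
opening: 0.0223
```

Call:
drive_tool([
  [0,0,0,0,0,0,0.68],
  [0,0,0,0,0,0,0.68],
  [0,0,0,0,0,0,0.68],
  [0,0,0,0,0,0,0.68],
])

```text
time_s: 15.6
position: [0.5134, 0.0377, 0.0572]
tool_rot: [[0.001, -0.163, -0.987], [0.0, -0.987, 0.163], [-1.0, -0.0, -0.001]]
force: [-0.9, 0.7, 0.2]
opening: 0.0545
```

```bash
python3 fx.py -20 0 17
```

```text
now fix [-21.9   0.2] target [0.5153 0.0372 0.017 ]
t 15.6 pos [0.5134 0.0377 0.0572] F [-0.9  0.7  0.2] open 0.0545
turn units [-0.031 -0.01   0.003] shift units [ 1.004  0.004 -0.047] shift if turned [ 1.004  0.004 -0.048]
```

Call:
drive_tool([
  [-0.03,0,0,0.5,0,0,0.68],
  [0,0,0,0.4,0,0,0.68],
  [0,0,0,0.1,0,-0.12,0.68],
  [0,0,0,0,0,-0.12,0.68],
  [0,0,0,0,0,-0.12,0.68],
])

```text
time_s: 16.1
position: [0.528, 0.0358, 0.0176]
tool_rot: [[0.001, -0.159, -0.987], [-0.0, -0.987, 0.159], [-1.0, -0.0, -0.001]]
force: [-0.4, 0.6, -0.1]
opening: 0.0601
```

Call:
drive_tool([
  [0,0,0,0,0,-0.06,0.68],
  [0,0,0,0,0,-0.06,0.68],
  [0,0,0,0,0,-0.04,0.68],
  [0,0,0,0,0,0,0.68],
])

```text
time_s: 16.5
position: [0.5333, 0.0353, 0.0173]
tool_rot: [[0.001, -0.159, -0.987], [0.0, -0.987, 0.159], [-1.0, -0.0, -0.001]]
force: [-0.3, -1.2, -0.1]
opening: 0.0601
```

```bash
python3 fx.py 1 0 17
```

```text
now fix [-1.8  1. ] target [0.536  0.0338 0.017 ]
t 16.5 pos [0.5333 0.0353 0.0173] F [-0.3 -1.2 -0.1] open 0.0601
turn units [ 0.015 -0.008  0.002] shift units [ 0.007  0.025 -0.071] shift if turned [ 0.007  0.025 -0.071]
```

Call:
drive_tool([
  [0,0,0,0,0,-0.04,0.68],
  [0,0,0,0,0,-0.04,0.68],
  [0,0,0,0,0,0,0.68],
])

```text
time_s: 16.8
position: [0.5341, 0.0352, 0.0166]
tool_rot: [[-0.005, -0.159, -0.987], [0.001, -0.987, 0.159], [-1.0, -0.0, 0.005]]
force: [-7.1, 1.1, 6.0]
opening: 0.0597
```

```bash
python3 fx.py 1 0 17
```

```text
now fix [-1.1  1. ] target [0.536  0.0338 0.017 ]
t 16.8 pos [0.5341 0.0352 0.0166] F [-7.1  1.1  6. ] open 0.0597
turn units [0.011 0.054 0.001] shift units [-0.01   0.025 -0.052] shift if turned [-0.01   0.025 -0.052]
```

Call:
drive_tool([
  [0,0,0,-0.03,0,-0.05,0.68],
  [0,0,0,0,0,0,0.68],
])

```text
time_s: 17.0
position: [0.5342, 0.0352, 0.0167]
tool_rot: [[-0.008, -0.159, -0.987], [0.001, -0.987, 0.159], [-1.0, -0.0, 0.008]]
force: [-8.5, 1.0, 4.4]
opening: 0.0599
```

Call:
drive_tool([
  [0,0,0,0,0,0.3,0.68],
  [0,0,0,0,0,0,0.68],
])

```text
time_s: 17.2
position: [0.5249, 0.0368, 0.0177]
tool_rot: [[-0.002, -0.158, -0.987], [0.0, -0.987, 0.158], [-1.0, -0.0, 0.002]]
force: [-1.1, -0.1, -0.1]
opening: 0.0599
```

```bash
python3 fx.py -60 20 80;python3 - <<'E'
from h import *
s=get_state(); np.savez('w13.npz',p=s['position'],R=s['tool_rot']);save('wrist','wrist13.png')
a=cv2.imread('pics/wrist13.png')[0:250,140:480]
cv2.imwrite('pics/w13c.png',cv2.resize(a,(800,588),interpolation=2))
E
```

```text
now fix [-10.4   1.1] target [0.479  0.0633 0.08  ]
t 17.2 pos [0.5249 0.0368 0.0177] F [-1.1 -0.1 -0.1] open 0.0599
turn units [0.017 0.02  0.002] shift units [-1.555 -0.474  1.241] shift if turned [-1.557 -0.472  1.239]
```

View pics/w13c.png

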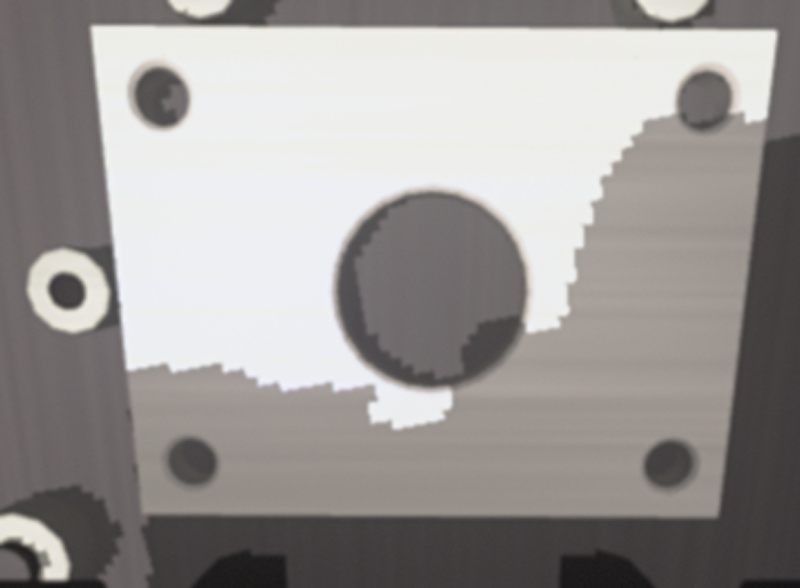

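The plate is seated, with its near edge at crop row 516 and the finger tips clear. Next I'll locate the knob and check clearance to the bystanders.

```bash
python3 - <<'E'
from fx import *
def inv(q): 
    cc,s=np.cos(F[2]),np.sin(F[2]); return (np.array([[cc,s],[-s,cc]])@(np.array(q[:2])-F[:2])*1e3).round(1)
print('knob scene',inv(backp('scene',(319,262),.040)),'top',inv(backp('top',(256.4,243),.040)), inv(backp('top',(256.4,243.4),.052)))
d=np.load('w1.npz'); c=wcam(d['p'],d['R']); print('w1',inv(backp('',(179,145),.050,c)))
print('bucket',inv(backp('top',(239,204),.0)),'spring',inv(backp('top',(244,173),0)),inv(backp('scene',(237,238),0)))
for q in ['latch_knob']: print([(np.round(a['xy'],1),round(a['p'],2)) for a in landmark_of(q,'scene')[:2]])
k=lambda u,v:(u/2.353+140,v/2.352)
d=np.load('w13.npz'); c=wcam(d['p'],d['R'])
o2=[k(92,26),k(776,30),k(719,518),k(142,515)]
r2=least_squares(lambda p:(proj('',T(p,PL),c)-np.array(o2)).ravel(),[.6,.01,-.16]); print('pl',inv(r2.x),np.degrees(r2.x[2]))
E
```

```text
knob scene [-78.1  84. ] top [-75.8  89.3] [-77.5  86.9]
w1 [-77.3  87.6]
bucket [ 24.3 165.1] spring [113.6 169.3] [104.8 173. ]
[(array([315.7, 262.5]), 0.7)]
pl [54.7 -0.3] -9.418804109567663
```

Three views agree on the knob at fixture (−77, 86), radius 78 mm from the pivot, so the angle is about 0. The bystanders are more than 75 mm clear of it.

Call:
drive_tool([
  [0,0,0,-0.9,0,0.1,0.6],
  [0,0,0,-0.9,0,0,0.6],
  [0,0,0,0,-0.72,0.55,0.6],
  [0,0,0,0,-0.72,0.55,0.6],
  [0,0,0,0,-0.7,0.5,0.6],
])

```text
time_s: 17.8
position: [0.4731, 0.1325, 0.091]
tool_rot: [[0.002, -0.16, -0.987], [0.0, -0.987, 0.16], [-1.0, -0.001, -0.002]]
force: [0.0, 0.6, -0.6]
opening: 0.0528
```

Call:
drive_tool([
  [0,0,0,0,0,0,0.6],
  [0,0,0,0,0,0,0.6],
])

```text
time_s: 18.0
position: [0.4734, 0.1321, 0.0907]
tool_rot: [[0.002, -0.157, -0.988], [-0.0, -0.988, 0.157], [-1.0, -0.0, -0.002]]
force: [-0.2, 0.1, -0.4]
opening: 0.0528
```

```bash
python3 fx.py -77.3 86.5 31; python3 - <<'E'
from fx import *
s=get_state(); save('wrist','wrist14.png'); c=wcam(s['position'],s['tool_rot'])
save('scene','scene14.png'); a=cv2.imread('pics/scene14.png')[130:310,200:440]
cv2.imwrite('pics/s14.png',cv2.resize(a,(800,600),interpolation=2))
E
```

```text
now fix [-76.5  87. ] target [0.4725 0.1317 0.031 ]
t 18.0 pos [0.4734 0.1321 0.0907] F [-0.2  0.1 -0.4] open 0.0528
turn units [ 0.036 -0.017  0.002] shift units [1.491 0.012 0.022] shift if turned [1.491 0.011 0.02 ]
```

View pics/s14.png

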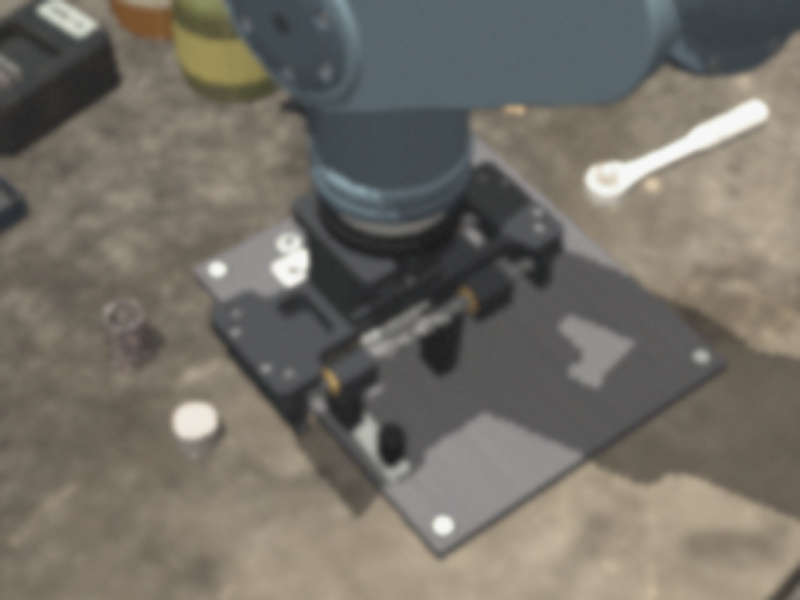

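View pics/wrist14.png

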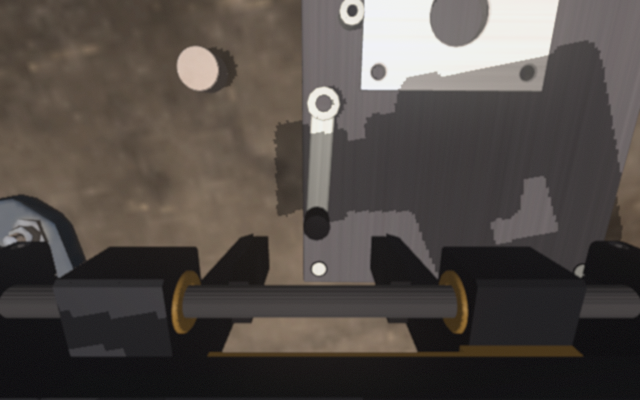

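```bash
python3 - <<'E'
from fx import *
s=get_state(); c=wcam(s['position'],s['tool_rot'])
print('TCP px',proj('',[s['position']],c))
K=[T(F,[[-.0773,.0865,z]])[0] for z in(.030,.052,.023)]
print(proj('',K,c))
cc,n=np.cos(F[2]),np.sin(F[2])
for uv,z in(((316,218),.052),((324,102),.024)):
    b=backp('',uv,z,c); print(np.array([[cc,n],[-n,cc]])@(b[:2]-F[:2])*1e3)
E
```

```text
TCP px [[320.19469972 251.69606151]]
[[319.30526614 217.68016089]
 [319.2887749  228.42916527]
 [319.30986281 214.68404596]]
[-70.17038635  88.61660668]
[ 2.19025948 83.37845296]
```

The knob blob centred at (316,222) matches the projected knob axis (rows 218–228), so it lies between the fingers. Descending.

Call:
drive_tool([
  [0.03,0,0,0.6,-0.02,0.02,0.6],
  [0,0,0,0.5,0,0,0.6],
  [0,0,0,0.38,0,0,0.6],
  [0,0,0,0,0,0,0.6],
])

```text
time_s: 18.5
position: [0.471, 0.1314, 0.0291]
tool_rot: [[-0.004, -0.163, -0.987], [-0.0, -0.987, 0.163], [-1.0, 0.001, 0.004]]
force: [-0.3, 0.2, 0.2]
opening: 0.0527
```

```bash
python3 fx.py -77.3 87.5 31; python3 - <<'E'
from h import *
save('wrist','wrist15.png')
E
```

```text
now fix [-78.7  85.9] target [0.4727 0.1327 0.031 ]
t 18.5 pos [0.471  0.1314 0.0291] F [-0.3  0.2  0.2] open 0.0527
turn units [-0.037  0.044 -0.008] shift units [-0.049 -0.039 -0.035] shift if turned [-0.048 -0.039 -0.035]
```

View pics/wrist15.png

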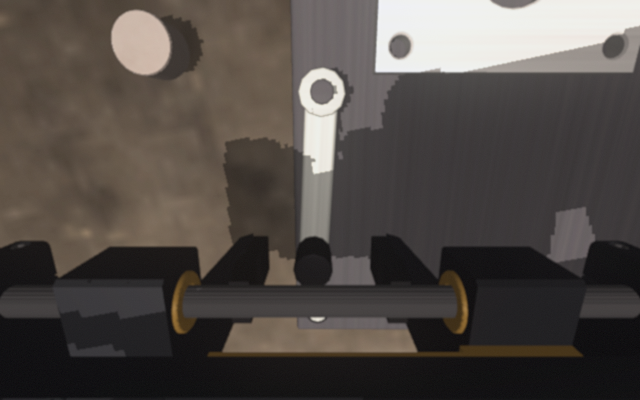

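The knob at (313,262) sits between the fingertips. Closing gently on it.

Call:
drive_tool([
  [0,0,0,-0.04,-0.04,-0.03,0.2],
  [0,0,0,0,0,0,0.15],
  [0,0,0,0,0,0,0.15],
  [0,0,0,0,0,0,0.15],
  [0,0,0,0,0,0,0.15],
], squeeze=6)

```text
time_s: 19.05
position: [0.4738, 0.134, 0.033]
tool_rot: [[0.001, -0.161, -0.987], [0.0, -0.987, 0.161], [-1.0, -0.0, -0.001]]
force: [0.5, -0.7, 2.6]
opening: 0.0175
```

```bash
cat > arc.py <<'E'
from fx import *
f=fx(); d=f-np.array([.5,85]); print('tcp rel pivot r',np.hypot(*d).round(1),'theta',np.degrees(np.arctan2(-d[1],-d[0])).round(1))
E
python3 fx.py -77.3 87.5 31; python3 arc.py
```

```text
now fix [-76.4  89. ] target [0.4727 0.1327 0.031 ]
t 19.05 pos [0.4738 0.134  0.033 ] F [ 0.5 -0.7  2.6] open 0.0175
turn units [-0.015 -0.009  0.003] shift units [0.049 0.037 0.021] shift if turned [0.049 0.037 0.021]
tcp rel pivot r 77.0 theta -2.9
```

Call:
drive_tool([
  [0,0,0,0,0.21,0,0.15],
  [0,0,0,0,0.21,-0.02,0.15],
  [0,0,0,0,0.205,-0.045,0.15],
  [0,0,0,0,0.2,-0.065,0.15],
  [0,0,0,0,0.19,-0.09,0.15],
], squeeze=4)

```text
time_s: 19.55
position: [0.4754, 0.0916, 0.0324]
tool_rot: [[-0.0, -0.162, -0.987], [0.0, -0.987, 0.162], [-1.0, -0.0, 0.0]]
force: [-0.7, 0.5, 1.0]
opening: 0.0178
```

```bash
python3 arc.py; python3 fx.py -67.9 48.3 31
```

```text
tcp rel pivot r 78.2 theta 28.8
now fix [-68.   47.3] target [0.4757 0.0925 0.031 ]
t 19.55 pos [0.4754 0.0916 0.0324] F [-0.7  0.5  1. ] open 0.0178
turn units [-0.021  0.006  0.001] shift units [ 0.036 -0.024 -0.002] shift if turned [ 0.036 -0.024 -0.002]
```

Swinging smoothly (28.8°, radius 78 mm). Continuing along the arc.

Call:
drive_tool([
  [0,0,0,0,0.18,-0.11,0.15],
  [0,0,0,0,0.165,-0.13,0.15],
  [0,0,0,0,0.15,-0.145,0.15],
  [0,0,0,0,0.13,-0.16,0.15],
  [0,0,0,0,0.115,-0.175,0.15],
])

```text
time_s: 20.05
position: [0.4997, 0.0581, 0.0325]
tool_rot: [[-0.0, -0.161, -0.987], [0.0, -0.987, 0.161], [-1.0, -0.0, 0.0]]
force: [-0.8, 1.5, -0.6]
opening: 0.0177
```

```bash
python3 arc.py; python3 fx.py 0.5 7 31
```

```text
tcp rel pivot r 77.5 theta 59.6
now fix [-38.7  18.2] target [0.5366 0.0408 0.031 ]
t 20.05 pos [0.4997 0.0581 0.0325] F [-0.8  1.5 -0.6] open 0.0177
turn units [-0.018  0.001  0.002] shift units [ 0.038  0.277 -0.979] shift if turned [ 0.038  0.279 -0.979]
```

Call:
drive_tool([
  [0,0,0,0,0.1,-0.185,0.15],
  [0,0,0,0,0.08,-0.195,0.15],
  [0,0,0,0,0.055,-0.2,0.15],
  [0,0,0,0,0.035,-0.2,0.15],
  [0,0,0,0,0.01,-0.15,0.15],
])

```text
time_s: 20.55
position: [0.5349, 0.0411, 0.0326]
tool_rot: [[0.0, -0.161, -0.987], [-0.0, -0.987, 0.161], [-1.0, 0.0, -0.0]]
force: [-1.4, -1.0, 0.9]
opening: 0.0179
```

```bash
python3 arc.py; python3 fx.py 0.5 7 31
```

```text
tcp rel pivot r 78.0 theta 88.7
now fix [-1.2  7. ] target [0.5366 0.0408 0.031 ]
t 20.55 pos [0.5349 0.0411 0.0326] F [-1.4 -1.   0.9] open 0.0179
turn units [-0.016 -0.001 -0.004] shift units [ 0.039 -0.    -0.044] shift if turned [ 0.039 -0.    -0.044]
```

Call:
drive_tool([
  [0,0,0,0,0,-0.04,0.1],
  [0,0,0,0,0,-0.04,0.1],
  [0,0,0,0,0,-0.03,0.1],
  [0,0,0,0,0,0,0.1],
], squeeze=20)

```text
time_s: 20.95
position: [0.5381, 0.0404, 0.0325]
tool_rot: [[-0.001, -0.161, -0.987], [-0.001, -0.987, 0.161], [-1.0, 0.001, 0.001]]
force: [-3.0, -4.3, 2.2]
opening: 0.0173
```

```bash
python3 arc.py; python3 fx.py 0.5 7 31
```

```text
tcp rel pivot r 78.2 theta 91.1
now fix [2.  6.8] target [0.5366 0.0408 0.031 ]
t 20.95 pos [0.5381 0.0404 0.0325] F [-3.  -4.3  2.2] open 0.0173
turn units [-0.007  0.01  -0.012] shift units [ 0.038 -0.004  0.037] shift if turned [ 0.038 -0.004  0.037]
```

Call:
drive_tool([
  [0,0,0,0,0,-0.04,0.1],
  [0,0,0,0,0,-0.04,0.1],
  [0,0,0,0,0,0,0.1],
])

```text
time_s: 21.25
position: [0.5405, 0.04, 0.0325]
tool_rot: [[-0.003, -0.161, -0.987], [-0.001, -0.987, 0.161], [-1.0, 0.001, 0.002]]
force: [-6.5, -3.5, 3.1]
opening: 0.0172
```

```bash
python3 arc.py; python3 fx.py 0.5 7 31;  python3 - <<'E'
from h import *
save('wrist','wrist16.png')
E
```

```text
tcp rel pivot r 78.3 theta 92.9
now fix [4.5 6.8] target [0.5366 0.0408 0.031 ]
t 21.25 pos [0.5405 0.04   0.0325] F [-6.5 -3.5  3.1] open 0.0172
turn units [-0.009  0.028 -0.013] shift units [ 0.037 -0.006  0.1  ] shift if turned [ 0.037 -0.006  0.1  ]
```

View pics/wrist16.png

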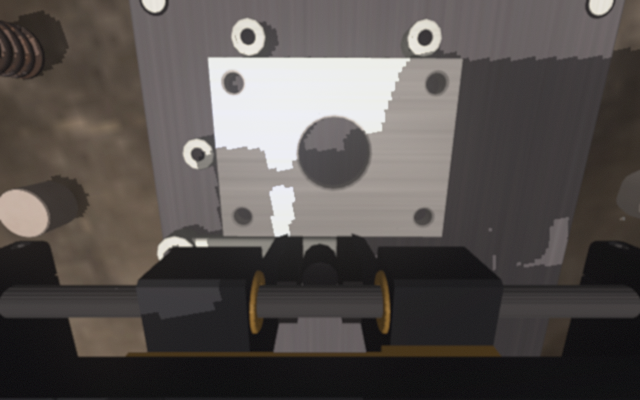

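The latch looks across the plate, and force has risen to 7 N. But the tool has gone 4 mm past the nominal spot, so the knob may have slipped in the grip. I'll release, lift and look.

Call:
drive_tool([
  [0,0,0,0,0,0,0.5],
  [0,0,0,0,0,0,0.5],
  [0,0,0,0,0,0,0.5],
  [0,0,0,-0.7,0,0,0.5],
  [0,0,0,-0.7,0,0,0.3],
])

```text
time_s: 21.8
position: [0.5409, 0.0406, 0.0884]
tool_rot: [[-0.002, -0.161, -0.987], [0.001, -0.987, 0.161], [-1.0, -0.0, 0.002]]
force: [0.5, -0.1, 0.7]
opening: 0.038
```

Call:
drive_tool([
  [0,0,0,-0.2,0,0.8,0],
  [0,0,0,0,0,0.7,0],
  [0,0,0,0,0,0,0],
  [0,0,0,0,0,0,0],
])

```text
time_s: 22.2
position: [0.4828, 0.0502, 0.097]
tool_rot: [[0.001, -0.161, -0.987], [0.0, -0.987, 0.161], [-1.0, -0.0, -0.001]]
force: [-0.3, -0.3, 0.1]
opening: 0.006
```

```bash
python3 fx.py -35 7 36; python3 - <<'E'
from h import *
s=get_state(); np.savez('w17.npz',p=s['position'],R=s['tool_rot']);save('wrist','wrist17.png')
E
```

```text
now fix [-54.1   7.6] target [0.5016 0.0465 0.036 ]
t 22.2 pos [0.4828 0.0502 0.097 ] F [-0.3 -0.3  0.1] open 0.006
turn units [-0.015 -0.017  0.004] shift units [ 1.525  0.015 -0.475] shift if turned [ 1.524  0.015 -0.477]
```

View pics/wrist17.png

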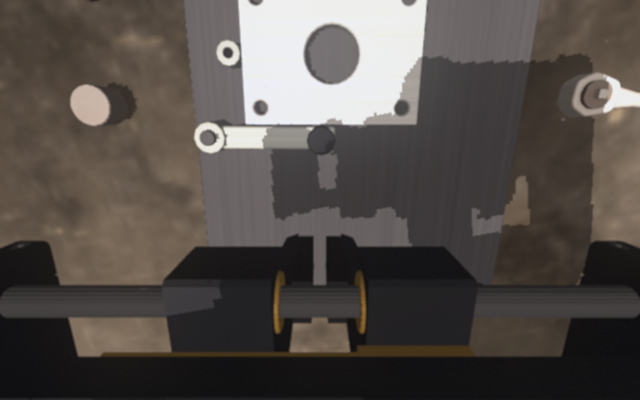

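The latch arm now lies along the near edge, running from (208,137) to the knob at (321,140). I'll push the knob from behind to confirm it is on its end stop.

Call:
drive_tool([
  [0,0,0,0.7,0,0,0],
  [0,0,0,0.6,0,0,0],
  [0,0,0,0.25,0,-0.2,0],
  [0,0,0,0,0,-0.25,0],
  [0,0,0,0,0,-0.25,0],
])

```text
time_s: 22.75
position: [0.5118, 0.0452, 0.0347]
tool_rot: [[0.001, -0.162, -0.987], [0.0, -0.987, 0.162], [-1.0, -0.0, -0.001]]
force: [0.5, 0.3, 0.4]
opening: 0.0007
```

```bash
python3 fx.py -18 7 34
```

```text
now fix [-24.7   7.3] target [0.5184 0.0438 0.034 ]
t 22.75 pos [0.5118 0.0452 0.0347] F [0.5 0.3 0.4] open 0.0007
turn units [-0.019 -0.007  0.002] shift units [ 0.018  0.008 -0.168] shift if turned [ 0.018  0.008 -0.168]
```

Call:
drive_tool([
  [0,0,0,0,0,-0.05,0],
  [0,0,0,0,0,-0.05,0],
  [0,0,0,0,0,-0.05,0],
  [0,0,0,0,0,0,0],
])

```text
time_s: 23.15
position: [0.5163, 0.0445, 0.035]
tool_rot: [[0.001, -0.161, -0.987], [0.0, -0.987, 0.161], [-1.0, -0.0, -0.001]]
force: [0.2, -1.2, -0.5]
opening: 0.0007
```

```bash
python3 fx.py -18 7 34
```

```text
now fix [-20.1   7.4] target [0.5184 0.0438 0.034 ]
t 23.15 pos [0.5163 0.0445 0.035 ] F [ 0.2 -1.2 -0.5] open 0.0007
turn units [-0.016 -0.009  0.002] shift units [ 0.025  0.01  -0.053] shift if turned [ 0.024  0.01  -0.053]
```

Call:
drive_tool([
  [0,0,0,0,0,-0.05,0],
  [0,0,0,0,0,-0.05,0],
  [0,0,0,0,0,0,0],
])

```text
time_s: 23.45
position: [0.5185, 0.0442, 0.0343]
tool_rot: [[-0.003, -0.161, -0.987], [0.001, -0.987, 0.161], [-1.0, -0.0, 0.004]]
force: [-6.5, 0.1, 3.8]
opening: 0.0004
```

```bash
python3 fx.py -18 7 34
```

```text
now fix [-18.    7.5] target [0.5184 0.0438 0.034 ]
t 23.45 pos [0.5185 0.0442 0.0343] F [-6.5  0.1  3.8] open 0.0004
turn units [-0.014  0.041  0.001] shift units [0.008 0.012 0.001] shift if turned [0.008 0.012 0.001]
```

Call:
drive_tool([
  [0,0,0,0,0,-0.05,0],
  [0,0,0,0,0,0,0],
])

```text
time_s: 23.65
position: [0.5187, 0.0442, 0.034]
tool_rot: [[-0.007, -0.161, -0.987], [0.001, -0.987, 0.161], [-1.0, 0.0, 0.008]]
force: [-11.4, 2.0, 8.7]
opening: 0.0009
```

```bash
python3 fx.py -18 7 34
```

```text
now fix [-17.7   7.4] target [0.5184 0.0438 0.034 ]
t 23.65 pos [0.5187 0.0442 0.034 ] F [-11.4   2.    8.7] open 0.0009
turn units [-0.011  0.086 -0.002] shift units [0.001 0.011 0.006] shift if turned [0.001 0.011 0.006]
```

Call:
drive_tool([
  [0,0,0,0,0,0.4,0],
  [0,0,0,-0.5,0,0,0],
  [0,0,0,-0.5,0,0,0],
  [0,0,0,-0.5,0,0,0],
  [0,0,0,-0.5,0,-0.7,0],
])

```text
time_s: 24.15
position: [0.5311, 0.0425, 0.1146]
tool_rot: [[-0.004, -0.161, -0.987], [0.001, -0.987, 0.161], [-1.0, -0.0, 0.004]]
force: [0.6, -0.4, -0.7]
opening: 0.0007
```

Call:
drive_tool([
  [0,0,0,-0.8,0,0,0],
  [0,0,0,-0.5,0,0,0],
  [0,0,0,0,0,0,0],
  [0,0,0,0,0,0,0],
])

```text
time_s: 24.55
position: [0.5337, 0.0417, 0.1664]
tool_rot: [[0.0, -0.161, -0.987], [0.0, -0.987, 0.161], [-1.0, -0.0, -0.0]]
force: [-1.1, 0.1, -0.3]
opening: 0.0001
```

```bash
python3 fx.py 0 7 34; python3 - <<'E'
from h import *
s=get_state(); np.savez('w18.npz',p=s['position'],R=s['tool_rot']);save('wrist','wrist18.png')
a=cv2.imread('pics/wrist18.png')[0:250,140:480]
cv2.imwrite('pics/w18c.png',cv2.resize(a,(800,588),interpolation=2))
E
```

```text
now fix [-2.5  7.3] target [0.5361 0.0409 0.034 ]
t 24.55 pos [0.5337 0.0417 0.1664] F [-1.1  0.1 -0.3] open 0.0001
turn units [-0.016 -0.005  0.002] shift units [ 3.309  0.009 -0.062] shift if turned [ 3.309  0.009 -0.063]
```

View pics/w18c.png

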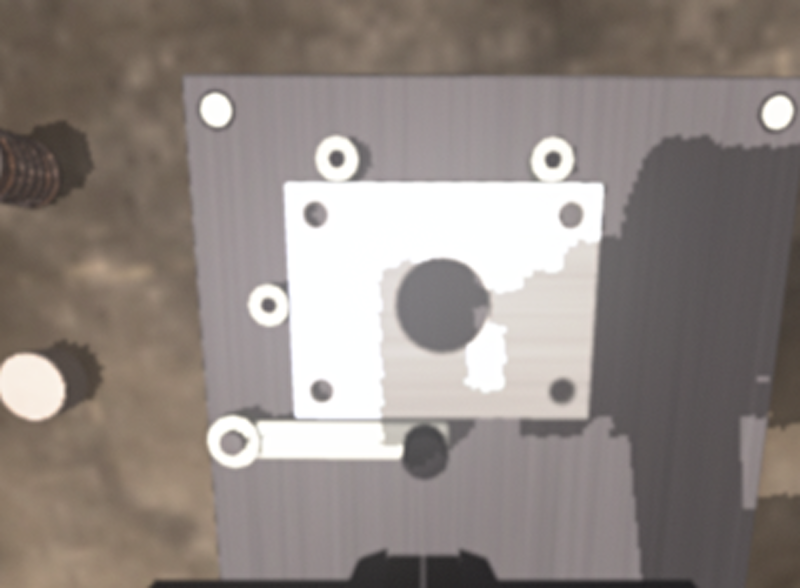

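```bash
python3 - <<'E'
from gap import *
k=lambda u,v:(u/2.353+140,v/2.352)
gap('w18.npz',[k(338,159),k(553,160),k(268,305)],[k(285,183),k(602,184),k(588,418),k(296,418)])
d=np.load('w18.npz'); c=wcam(d['p'],d['R'])
a=backp('',k(233,442),.026,c)[:2]; b=backp('',k(425,445),.052,c)[:2]; e1=backp('',k(260,421),.023,c)[:2]; e2=backp('',k(400,420.5),.023,c)[:2]
v=e2-e1; print('arm edge dir rel -y fixture',np.degrees(np.arctan2(v[0],-v[1])).round(2),'(-ey dir:',-9.3,')')
E
```

```text
stops in plate frame (home: 53,40; 53,-40; 0,68) [[ 53.3  39.5]
 [ 53.  -40.5]
 [  0.3  68.5]] yaw -9.35 res [ 0.4  0.5 -0.2  0.1 -0.5 -0.3  0.3 -0.4]
stop line yaw -9.56 stopdist 0.08
edges [np.float64(0.1205), np.float64(0.0904), np.float64(0.1208), np.float64(0.0908)]
far edge yaw -9.49
arm edge dir rel -y fixture -9.1 (-ey dir: -9.3 )
```

```bash
python3 - <<'E'
from h import *
s=get_state(); print(s['time_s'],s['position'],s['force']); print(job_done())
E
```

```text
24.6 [0.53299197 0.04174314 0.16545511] [0.02888702 0.39610228 0.27896784]
the job is handed in; nothing more can be done
None
```

I slid the plate flat to its rear and side stops, swung the latch closed by its knob, and handed the job in at 24.6 s of the 58 s allowed.

- **Plate:** I pushed it forward with two open fingertips, then left against the side stop, and repeated both pushes to seat it. By force, the last side push stalled at about 11 N and the last rear push at about 8 N. An earlier rear push stalled at the same place with about 13 N.
- **Latch:** I gripped the knob lightly and swung it round its arc. Near the end the tool went about 4 mm past where the knob should stop, so the knob had probably slipped in the grip. I let go and pushed the knob from behind with shut fingers. It stalled at 11 N with no further movement, so I take it as on its end stop.
- **Final wrist picture:** The three stops measured (53.3, 39.5), (53.0, −40.5) and (0.3, 68.5) mm in the plate's frame, against (53, 40), (53, −40) and (0, 68) ideal. The plate and the stop line agree to about 0.2°, and the latch arm lies across the near edge.
- **Not settled:** The picture alone can't rule out a gap of about 0.5 mm at the side stop. That is within the camera's accuracy, and the side push showed firm contact. The rear push came after it, and I did not push the side again.
- **Contact forces:** One early side push turned the plate about 1.3° and pressed down on it with about 13 N. I backed off and corrected it.
- **Bystanders:** I planned clearance from the spring, bucket and ratchet and did not move them knowingly. I did not measure their positions again at the end.

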